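# Make up two control-panel spares kits

### The job

Make up the two spares kits: put the contactor, the terminal row and the large cable gland in the three-compartment tray, with the terminal row in the middle compartment, and the circuit breaker and the small cable gland in the two-compartment tray. One part to a compartment, each standing upright as it does now and flat on the tray's floor. Leave the yellow drum and the panel meter where they are.

Things in the scene. Friction and masses are not known exactly. Their poses are not given: they have to be found in the camera images.
- tray3: The longer of two shallow pale-grey painted trays: 244 mm long, 120 mm wide, with three equal compartments in a row, each 76 mm (along the row) by 112 mm (across) inside, centred at x = -80, 0 and +80 mm, y = 0. Walls and dividers 4 mm thick; the outer walls rise 16 mm and the dividers 14 mm above the table; the compartment floors lie 4 mm above the table. Fixed to the table. Origin: centre of its underside, on the table; x along the row of compartments, y across it, z up.
- tray2: The shorter pale-grey tray: 164 mm long, 120 mm wide, with two equal compartments, each 76 mm (along the row) by 112 mm (across) inside, centred at x = -40 and +40 mm, y = 0. Walls and dividers 4 mm thick; the outer walls rise 16 mm and the dividers 14 mm above the table; the compartment floors lie 4 mm above the table. Fixed to the table. Origin: centre of its underside, on the table; x along the row of compartments, y across it, z up.
- contactor_mid (a point): Contactor: a black plastic block with three brass-and-steel screw terminals at either end and a small white plate on top. 58 mm long (x), 45 mm wide (y), 52 mm high; the upper 18 mm is only 34 mm long but as wide. About 0.2 kg. Stands upright on the table at the start. This point is its centre, half-way up; z up.
- terminals_mid (a point): Terminal row: a grey strip of seven joined terminal blocks with dark joints, a row of screws along each side and small white tags along the middle. 90 mm long (x), 42 mm wide (y), 45 mm high; the top 9 mm is a rib only 22 mm wide, below that the sides are plain and 42 mm apart. About 0.15 kg. Stands upright on the table at the start. This point is its centre, half-way up; z up.
- gland_large_mid (a point): Large cable gland: round bare-metal fitting with a black rubber ring on top and a dark thread at the foot; round grip 40 mm in diameter (ribs and a hexagon at one third height stand out by 2 mm, for looks), 50 mm high, foot 34 mm in diameter and 12 mm high. About 0.12 kg. Stands upright on the table at the start. This point is its centre, half-way up; z up.
- breaker_mid (a point): Two-pole circuit breaker: white plastic with grey seams and a black toggle on top. 84 mm long (x), 36 mm wide (y), 52 mm high plus the toggle, which rises 6 mm more; the upper 16 mm is only 45 mm long but as wide. About 0.22 kg. Stands upright on the table at the start. This point is its centre, half-way up; z up.
- gland_small_mid (a point): Small cable gland: like the large one but 26 mm in diameter and 32 mm high, foot 22 mm in diameter and 8 mm high. About 0.05 kg. Stands upright on the table at the start. This point is its centre, half-way up; z up.
- drum_mid (a point): Plain yellow plastic drum, 45 mm in diameter, 42 mm high, loose among the stock; belongs to no kit and is to be left alone. This point is its centre, half-way up.
- meter_mid (a point): Panel meter lying on its back: a black square box with a pale dial and needle, 66 mm square, 38 mm high, loose among the stock; belongs to no kit and is to be left alone. This point is its centre, half-way up.
Not all that is in view belongs to the job. Leave any green look-alike of the tray2 alone.

How it is judged:
By the outcome, as a careful person would: the job done as asked, in the order asked, and still so for the second after the job is handed in, with the robot touching nothing.
It also fails if it takes over 128 s, if anything falls off the work surface, if the arm or the gripper's body presses on something with over 40 N, if the wrist force passes 120 N, or if a joint passes its speed limit or range.

### The arm

A 6-joint arm with a two-finger parallel gripper is mounted at the origin on the work surface. World frame = base frame: x ahead of the robot, y to its left, z up, the work surface at z = 0. Lengths are in mm, angles in rad, forces in N, time in s.
With the tool pointing down it reaches from about 350 to 875 mm from the base axis. Payload 4.2 kg.
Tool frame: the origin (TCP) lies midway between the tips of the shut fingers; the grasp point (between the pads) lies 19 mm behind it; z points along the fingers, y is the line along which they close (so a half turn about z gives the same grasp; the last joint's range is limited). The gripper opens to 85 mm and grips with 20 to 120 N. Pads are 22 mm wide; open, the fingers measure 114 mm over their backs; the gripper's body (76 mm by 85 mm) begins 54 mm behind the grasp point. The pads swing forward as they close: fully open they stand 13 mm farther back than shut.
Start: joints at [-0.919, 0.385, 0.008, 0, -1.194, -0.259], TCP at [239.249, -577.373, 231.312] pointing down, gripper open.
Joint ranges: [-3.14, 3.14], [-1.21, 2.06], [-1.07, 1.41], [-3.16, 2.05], [-2.99, -0.16], [-3.1, 3.1]. Speed limits (rad/s): [2.79, 2.79, 3.14, 3.14, 3.14, 3.14].

### API

Orientations are given as a unit quaternion [x, y, z, w].
In Python, from bench import arm gives the robot as it stands.
- The arm moves only by the tool send_rows, never from a script. Its argument "targets" is a list of rows, each an object of numbers: "gripper": the gripper command: -1 is fully open, 1 is shut, values between are in proportion; "x", "y", "z": the shift along the tool's x, y, z in cm; "ax", "ay", "az": the turn, a rotation vector about the tool's x, y, z in degrees. A call has 1 to 5 rows; each row shifts and turns the commanded pose from where the row before left it, along the tool's axes as they then stand; what a row does not reach is not made up. A row lasts 1/12 s, in which the tool goes at most 41.7 mm and 7.16 degrees, less where a joint would pass 70% of its speed; a pose out of reach is approached as far as the arm can. A call is refused whole if a number of a shift passes 4.17 or a number of a turn 7.16, either way. A call with a gripper value outside its range is refused whole. The fingers move at their own pace and stop on an object; the grip force is fixed at half the most. Time passes only in rows, so rows that do not move let the fingers close. It gives the time, the measured TCP pose, the force, the opening and the grip force at its end, in the units of the state.
- arm.read_state(): the state, without advancing time (a new reading comes with each control period).
- arm.get_image(name): name is "side" or "top" or "wrist"; returns (picture, depth): 384x512x3 uint8, red, green, blue; 384x512 float32, mm along the optical axis (not along the pixel's ray), 0 where there is no reading.
- arm.camera_model(name): a dict with "fx", "fy", "cx", "cy" (pixels), "cam_to_world" (4x4, takes a point from camera to world coordinates). Camera axes: x right, y down, z forward; pixel columns grow to the right and rows downward; lengths in mm; the calibration is good to about 2 mm. A picture is of the moment at which its call begins: read the wrist's pose just before it. camera_model takes no time and is no camera call; for the wrist camera it gives the pose at the moment of the call.
- arm.job_done(): hands the job in; it is judged then, once.
Trained networks look in the newest picture that a camera, given by its name, has taken for a name from the list of things; names that differ only in an ending like _2 or _b are one class to them, and where a whole thing is asked for, a point or a joint stands for the part that bears it (a point fixed in the world has none). Each returns a list of dicts, best first, with "score" (0 to 1); they miss things now and then, are a little off and sometimes report something else, mostly with a low value. They report only what shows in the picture. A call takes as long as a camera call. They do not tell look-alikes from the thing itself.
- arm.boxes_of(camera, thing): "rect" ([left, top, width, height] in pixels, round what is visible of it).
The state is a dict: "clock": time; "joints": joint angles; "joint_vel": joint speeds; "joint_efforts": joint torques, N m; "position": TCP position; "ee_rot": TCP orientation; "contact_force": force on the tool from outside, world axes, zero at the start; "wrist_torque": the same for the moment, N m; "gripper_width": finger opening in mm; "grasp_force": force on a finger pad.
Only numpy, scipy, OpenCV 4.12 (cv2) and the standard library are available. Lean on these libraries where they do the work, as an engineer would, in place of code of your own. Each camera call takes 0.05 s, during which the arm holds its last target. There are 200 camera calls.

## Working session

There is one attempt and no reset: what is moved stays moved. The work goes in short steps, Python scripts to look and compute and a tool call to move; the robot and the scene stay as the last step left them, time stands still between calls to the robot, and variables do not carry over. Pictures are saved under pics/ and viewed, at most 14 in all, crops included, and the job is handed in when it is done.

Besides the shell and the picture viewer there is one more tool, called after ">>>" as name(argument=value, ...) on one line, values as JSON. send_rows: Moves the arm, as the interface text tells. Its arguments: {"type":"object","properties":{"targets":{"type":"array"}},"required":["targets"]}

```bash
mkdir -p pics; ls
python3 - <<'E'
from bench import arm
import cv2
for n in("top","side"):
    p,d=arm.get_image(n); cv2.imwrite(f"pics/{n}0.png",p[:,:,::-1])
    m=arm.camera_model(n); print(n,m)
    for t in("tray3","tray2","contactor_mid","terminals_mid","gland_large_mid","breaker_mid","gland_small_mid","drum_mid","meter_mid"):
        print(t,[(r["rect"],round(r["score"],2)) for r in arm.boxes_of(n,t)][:3])
print(arm.read_state())
E
```

```text
pics
top {'fx': 475.0248319576906, 'fy': 475.0248319576906, 'cx': 250.50405779735286, 'cy': 193.0365173488034, 'cam_to_world': array([[ 1.40048116e-02, -9.82479102e-01,  1.85845850e-01,
         2.77975764e+02],
       [-9.99883929e-01, -1.48757443e-02, -3.29263096e-03,
        -1.07004225e+02],
       [ 5.99953646e-03, -1.85778166e-01, -9.82573396e-01,
         1.39097801e+03],
       [ 0.00000000e+00,  0.00000000e+00,  0.00000000e+00,
         1.00000000e+00]])}
tray3 [([73.9, 158.1, 52.8, 86.4], 0.95), ([307.3, 248.0, 52.5, 62.5], 0.8), ([297.7, 169.7, 43.1, 59.5], 0.69)]
tray2 [([73.9, 158.1, 52.8, 86.4], 0.95), ([307.3, 248.0, 52.5, 62.5], 0.8), ([297.7, 169.7, 43.1, 59.5], 0.69)]
contactor_mid [([156.5, 174.4, 21.3, 21.0], 0.94)]
terminals_mid [([252.2, 173.2, 18.1, 32.1], 0.56)]
gland_large_mid [([207.0, 175.6, 13.5, 13.5], 0.69)]
breaker_mid [([155.0, 209.6, 14.4, 32.5], 0.96)]
gland_small_mid [([202.6, 143.9, 13.3, 11.6], 0.53)]
drum_mid [([204.0, 217.4, 19.9, 13.8], 0.74), ([248.8, 171.8, 21.7, 34.5], 0.36)]
meter_mid [([246.2, 215.2, 25.9, 25.7], 0.88), ([74.7, 156.7, 53.1
[... 1122 characters left out ...]
': array([-9.19417655e-01,  3.84651236e-01,  7.88908633e-03, -3.13064468e-05,
       -1.19400442e+00, -2.58578224e-01]), 'joint_vel': array([ 0.0019523 , -0.00180891, -0.00119172,  0.00111521, -0.00087856,
       -0.00079184]), 'joint_efforts': array([-3.40465785e-04, -3.92098081e+01,  1.88619697e+01,  4.19065028e+00,
       -3.61753991e-04, -2.64845831e-06]), 'position': array([ 239.23833872, -577.36254517,  231.33260715]), 'ee_rot': array([-1.95134382e-01,  9.80776515e-01, -6.97091127e-06,  1.96138582e-05]), 'contact_force': array([-0.30718762,  0.41208168, -0.26349149]), 'wrist_torque': array([ 0.02678354, -0.03534682, -0.06411624]), 'grasp_force': 0.0, 'gripper_width': 85.42903042114759}
```

Run:
```python
import cv2
p=cv2.imread("pics/top0.png"); cv2.imwrite("pics/top0c.png",cv2.resize(p[130:330,60:375],None,fx=2.5,fy=2.5,interpolation=cv2.INTER_CUBIC))
```

```text
(no output)
```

View pics/top0c.png

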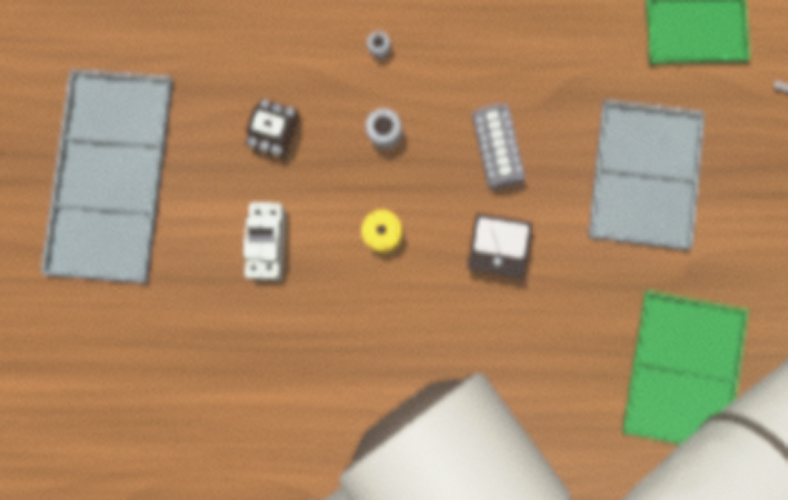

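View pics/side0.png

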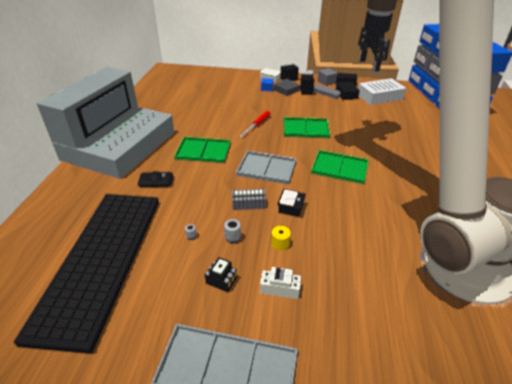

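The top crop shows the pale grey three-compartment tray at full-image pixel (104,200), and the pale grey two-compartment tray at (319,200). The contactor is at (168,182), breaker (165,227), small gland (211,147), large gland (213,182), and terminals (260,188). The drum (213,222) and meter (261,228) stay put. The grey two-compartment tray is the only one that fits tray2; the ones at (334,278) and (340,142) are green look-alikes, so I leave them alone.

```bash
cat > h.py <<'E'
import numpy as np, cv2
from bench import arm
from scipy.spatial.transform import Rotation as R
def cloud(n):
    m=arm.camera_model(n); p,d=arm.get_image(n)
    v,u=np.mgrid[:384,:512]; d=d.astype(float)
    c=np.stack([(u-m['cx'])/m['fx']*d,(v-m['cy'])/m['fy']*d,d,np.ones_like(d)],-1)
    w=(c@m['cam_to_world'].T)[...,:3]; w[d==0]=np.nan
    return p,w,m
def plane(m,uv,z):
    uv=np.atleast_2d(uv).astype(float)
    r=np.c_[(uv[:,0]-m['cx'])/m['fx'],(uv[:,1]-m['cy'])/m['fy'],np.ones(len(uv))]@m['cam_to_world'][:3,:3].T
    o=m['cam_to_world'][:3,3]
    return (o+r*((z-o[2])/r[:,2])[:,None])[:,:2]
def rect(pts):
    (c,s,a)=cv2.minAreaRect(np.float32(pts))
    if s[0]<s[1]: s=s[::-1];a+=90      # a: direction of the long side
    return np.round(c,1),np.round(s,1),round((a+90)%180-90,1)
E
python3 - <<'E'
from h import *
p,w,m=cloud("top"); z=w[...,2]
cv2.imwrite("pics/t1.png",p[:,:,::-1]); np.save("w.npy",w)
hsv=cv2.cvtColor(p,cv2.COLOR_RGB2HSV)
for n,(l,t,a,b) in dict(tray3=(70,150,65,100),tray2=(292,163,55,72)).items():
    k=np.zeros(z.shape,np.uint8);k[t:t+b,l:l+a]=1
    k&=(((hsv[...,0]>60)&(hsv[...,0]<140)|(hsv[...,1]<45))&(hsv[...,2]>60)).astype(np.uint8)
    k=cv2.morphologyEx(k,cv2.MORPH_OPEN,np.ones((3,3)))
    c=max(cv2.findContours(k,0,1)[0],key=cv2.contourArea)[:,0]
    print(n,rect(plane(m,c,16)),'z',np.nanmedian(z[k>0]))
B=dict(contactor=(156,174,22,22,52),terminals=(250,172,22,34,45),gl=(205,174,18,20,50),breaker=(153,208,20,36,52),gs=(204,142,14,14,32),drum=(203,213,20,20,42),meter=(245,214,28,28,38))
for n,(l,t,a,b,h) in B.items():
    W=w[t-4:t+b+4,l-4:l+a+4].reshape(-1,3)
    q=W[W[:,2]>h-14]; q2=W[W[:,2]>12]
    print(n,'top',rect(q[:,:2]),len(q),'all',rect(q2[:,:2]),'zmed',np.median(q[:,2]).round(1),'max',np.nanmax(W[:,2]).round(1))
E
```

```text
tray3 (array([511.8, 321.4]), array([244.2, 123. ]), -3.8) z 5.2966274069071915
tray2 (array([ 522.7, -311.2]), array([165.8, 120.9]), -6.0) z 5.380799882156225
contactor top (array([566.6, 129.4]), array([53.1, 45. ]), -17.6) 225 all (array([566.9, 129.6]), array([59.1, 46.6]), -16.6) zmed 52.3 max 63.2
terminals top (array([ 550.1, -135.8]), array([91.2, 42.3]), 13.6) 442 all (array([ 550.1, -135.8]), array([91.2, 42.3]), 13.6) zmed 41.9 max 53.1
gl top (array([567.2,  -1.9]), array([38.4, 38.2]), -63.2) 157 all (array([566.7,  -2.3]), array([39., 39.]), -57.5) zmed 50.1 max 58.2
breaker top (array([434.2, 131.7]), array([81. , 36.2]), -1.4) 272 all (array([433.8, 131.8]), array([84. , 37.1]), -1.7) zmed 52.1 max 63.5
gs top (array([672.4,   8.1]), array([25.1, 24.9]), -59.7) 70 all (array([672.4,   8.1]), array([25.1, 24.9]), -59.7) zmed 32.0 max 40.0
drum top (array([446.4,  -4. ]), array([43. , 42.2]), -90.0) 197 all (array([446.4,  -4. ]), array([43. , 42.2]), -90.0) zmed 42.9 max 49.6
meter top (array([ 431.8, -138.7]), array([66.3, 65.6]), -8.7) 534 all (array([ 431.8, -138.7]), array([66.3, 65.6]), -8.7) zmed 38.7 max 45.9
```

```bash
cat >> h.py <<'E'
def pose():
    s=arm.read_state(); M=R.from_quat(s['ee_rot']).as_matrix()
    return np.array(s['position']),np.degrees(np.arctan2(M[1,1],M[0,1]))%180,s,M
def plan(x,y,z,yaw,step=38.):
    """turn first (az, deg total, tool z down), then shift in cm along tool axes at the final yaw"""
    P,a,s,M=pose(); t=-((yaw-a+90)%180-90); r=np.radians(yaw)
    # tool-y sense: which half-turn we are in
    sg=1 if M[:,1]@[np.cos(r),np.sin(r),0]>0 else -1
    D=np.array([x,y,z])-P
    L=np.array([sg*-(D[0]*np.sin(r)-D[1]*np.cos(r)),sg*(D[0]*np.cos(r)+D[1]*np.sin(r)),-D[2]])/10
    n=int(np.ceil(np.linalg.norm(L)*10/step)); 
    print('clock',round(s['clock'],1),'pos',P.round(1),'yaw',round(a,1),'tilt',(M[2]).round(3),'w',round(s['gripper_width'],1),'gf',round(s['grasp_force'],1),'F',np.round(s['contact_force'],1))
    print('turn az',round(t,1),'shift cm',L.round(2),'rows',n,'per row',(L/max(n,1)).round(2),'j6',s['joints'][5].round(2))
E
python3 -c "
from h import *
plan(550.1,-135.8,110,103.6)"
```

```text
clock 1.1 pos [ 239.2 -577.4  231.3] yaw 112.5 tilt [-0. -0. -1.] w 85.3 gf 0.0 F [0.  0.2 0.5]
turn az 8.9 shift cm [-40.6   35.61  12.13] rows 15 per row [-2.71  2.37  0.81] j6 -0.26
```

>>> send_rows(targets=[{"gripper": -1, "az": 4.45}, {"gripper": -1, "az": 4.45}, {"gripper": -1, "x": -2.7, "y": 2.4, "z": 0.8}, {"gripper": -1, "x": -2.7, "y": 2.4, "z": 0.8}, {"gripper": -1, "x": -2.7, "y": 2.4, "z": 0.8}])

```text
$.targets[0]: bad value
```

>>> send_rows(targets=[{"gripper": -1, "x": -2.7, "y": 2.4, "z": 0.8}, {"gripper": -1, "x": -2.7, "y": 2.4, "z": 0.8}, {"gripper": -1, "x": -2.7, "y": 2.4, "z": 0.8}, {"gripper": -1, "x": -2.7, "y": 2.4, "z": 0.8}, {"gripper": -1, "x": -2.7, "y": 2.4, "z": 0.8}])

```text
$.targets[0]: bad value
```

>>> send_rows(targets=[{"gripper": -1, "x": -2.7, "y": 2.4, "z": 0.8}, {"gripper": -1, "x": -2.7, "y": 2.4, "z": 0.8}, {"gripper": -1, "x": -2.7, "y": 2.4, "z": 0.8}, {"gripper": -1, "x": -2.7, "y": 2.4, "z": 0.8}, {"gripper": -1}])

```text
$.targets[0]: bad value
```

Run:
```python
from h import *
plan(550.1,-135.8,110,103.6)
p,w,m=cloud("wrist"); cv2.imwrite("pics/w1.png",p[:,:,::-1])
W=w.reshape(-1,3)
q=W[(np.hypot(W[:,0]-550,W[:,1]+136)<75)&(W[:,2]>15)&(W[:,2]<70)]
print(len(q),rect(q[:,:2]),np.percentile(q[:,2],[50,98]))
```

```text
clock 1.1 pos [ 239.2 -577.4  231.3] yaw 112.5 tilt [-0. -0. -1.] w 85.3 gf 0.0 F [0.  0.2 0.5]
turn az 8.9 shift cm [-40.6   35.61  12.13] rows 15 per row [-2.71  2.37  0.81] j6 -0.26Traceback (most recent call last):
  File "<stdin>", line 6, in <module>
    return _quantile_unchecked(
        a, q, axis, out, overwrite_input, method, keepdims, weights)
    return _ureduce(a,
                    func=_quantile_ureduce_func,
    ...<5 lines>...
                    overwrite_input=overwrite_input,
                    method=method)
    r = func(a, **kwargs)
    result = _quantile(arr,
                       quantiles=q,
    ...<2 lines>...
                       out=out,
                       weights=wgt)
    slices_having_nans = np.isnan(arr[-1, ...])
                                  ~~~^^^^^^^^^
IndexError: index -1 is out of bounds for axis 0 with size 0
```

View pics/w1.png

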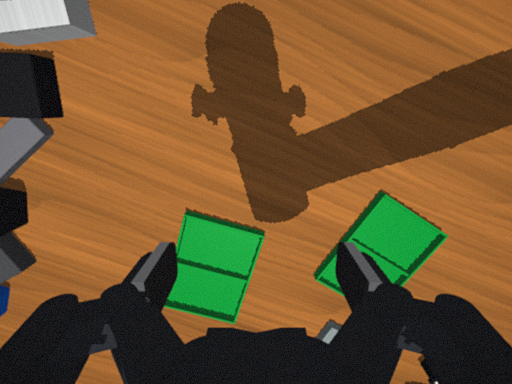

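The calls were refused, so the arm hasn't moved. The wrist view shows only the green decoys at (215,265) and (385,240). I'll resend with every field filled in.

>>> send_rows(targets=[{"gripper": -1, "x": 0, "y": 0, "z": 0, "ax": 0, "ay": 0, "az": 4.4}, {"gripper": -1, "x": 0, "y": 0, "z": 0, "ax": 0, "ay": 0, "az": 4.4}, {"gripper": -1, "x": -2.7, "y": 2.4, "z": 0.8, "ax": 0, "ay": 0, "az": 0}, {"gripper": -1, "x": -2.7, "y": 2.4, "z": 0.8, "ax": 0, "ay": 0, "az": 0}, {"gripper": -1, "x": -2.7, "y": 2.4, "z": 0.8, "ax": 0, "ay": 0, "az": 0}])

```text
clock: 1.52
position: [301.1, -487.5, 206.9]
ee_rot: [-0.118, 0.993, -0.0, 0.0]
contact_force: [0.6, -0.4, -0.3]
gripper_width: 85.4
grasp_force: 0.0
```

>>> send_rows(targets=[{"gripper": -1, "x": -2.7, "y": 2.4, "z": 0.8, "ax": 0, "ay": 0, "az": 0}, {"gripper": -1, "x": -2.7, "y": 2.4, "z": 0.8, "ax": 0, "ay": 0, "az": 0}, {"gripper": -1, "x": -2.7, "y": 2.4, "z": 0.8, "ax": 0, "ay": 0, "az": 0}, {"gripper": -1, "x": -2.7, "y": 2.4, "z": 0.8, "ax": 0, "ay": 0, "az": 0}, {"gripper": -1, "x": -2.7, "y": 2.4, "z": 0.8, "ax": 0, "ay": 0, "az": 0}])

```text
clock: 1.93
position: [404.4, -338.2, 167.3]
ee_rot: [-0.119, 0.993, -0.0, 0.0]
contact_force: [1.7, -0.5, 0.3]
gripper_width: 85.5
grasp_force: 0.0
```

>>> send_rows(targets=[{"gripper": -1, "x": -2.7, "y": 2.4, "z": 0.4, "ax": 0, "ay": 0, "az": 0}, {"gripper": -1, "x": -2.7, "y": 2.4, "z": 0.4, "ax": 0, "ay": 0, "az": 0}, {"gripper": -1, "x": -2.7, "y": 2.4, "z": 0, "ax": 0, "ay": 0, "az": 0}, {"gripper": -1, "x": -2.7, "y": 2.4, "z": 0, "ax": 0, "ay": 0, "az": 0}, {"gripper": -1, "x": 0, "y": 0, "z": 0, "ax": 0, "ay": 0, "az": 0}])

```text
clock: 2.35
position: [489.3, -217.1, 159.6]
ee_rot: [-0.122, 0.992, -0.0, 0.001]
contact_force: [-0.4, -0.6, 0.1]
gripper_width: 85.5
grasp_force: 0.0
```

```bash
cat >> h.py <<'E'
def look(x,y,r=75,zlo=15,pic=None):
    p,w,m=cloud("wrist"); W=w.reshape(-1,3)
    if pic: cv2.imwrite(pic,p[:,:,::-1])
    q=W[(np.hypot(W[:,0]-x,W[:,1]-y)<r)&(W[:,2]>zlo)&(W[:,2]<75)]
    if len(q)>5: print(len(q),rect(q[:,:2]),np.percentile(q[:,2],[50,98]).round(1))
E
python3 - <<'E'
from h import *
plan(550.1,-135.8,110,103.6)
look(550,-136,pic="pics/w2.png")
E
```

```text
clock 2.4 pos [ 489.3 -217.1  159.6] yaw 104.1 tilt [-0.002 -0.001 -1.   ] w 85.5 gf 0.0 F [-0.4 -0.6  0.1]
turn az 0.5 shift cm [-7.82  6.47  4.96] rows 3 per row [-2.61  2.16  1.65] j6 -1.21
3376 (array([ 551.2, -136.2]), array([91.6, 42.5]), 13.3) [39.3 47.6]
```

View pics/w2.png

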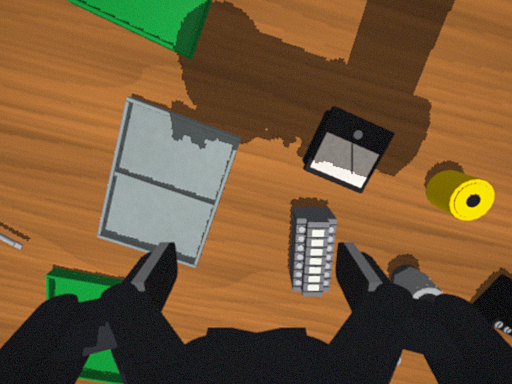

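The wrist view shows the terminal row at (315,250) and tray2 at (168,180). It agrees with the top camera to 1 mm, so I'll go for the grasp.

>>> send_rows(targets=[{"gripper": -1, "x": -2.6, "y": 2.2, "z": 1.5, "ax": 0, "ay": 0, "az": 0.5}, {"gripper": -1, "x": -2.6, "y": 2.2, "z": 1.5, "ax": 0, "ay": 0, "az": 0}, {"gripper": -1, "x": -2.6, "y": 2.1, "z": 1.5, "ax": 0, "ay": 0, "az": 0}, {"gripper": -1, "x": 0, "y": 0, "z": 2.5, "ax": 0, "ay": 0, "az": 0}, {"gripper": -1, "x": 0, "y": 0, "z": 2.5, "ax": 0, "ay": 0, "az": 0}])

```text
clock: 2.82
position: [548.1, -138.8, 64.1]
ee_rot: [-0.116, 0.993, -0.0, 0.001]
contact_force: [0.1, -0.8, -0.1]
gripper_width: 85.5
grasp_force: 0.0
```

```bash
python3 -c "
from h import *
plan(550.7,-136,9,103.5)"
```

```text
clock 2.8 pos [ 548.1 -138.8   64.1] yaw 103.3 tilt [-0.003 -0.001 -1.   ] w 85.5 gf 0.0 F [ 0.1 -0.8 -0.1]
turn az -0.2 shift cm [-0.32  0.21  5.51] rows 2 per row [-0.16  0.11  2.76] j6 -1.38
```

>>> send_rows(targets=[{"gripper": -1, "x": -0.3, "y": 0.2, "z": 2, "ax": 0, "ay": 0, "az": 0}, {"gripper": -1, "x": 0, "y": 0, "z": 2, "ax": 0, "ay": 0, "az": 0}, {"gripper": -1, "x": 0, "y": 0, "z": 1.5, "ax": 0, "ay": 0, "az": 0}, {"gripper": 1, "x": 0, "y": 0, "z": 0, "ax": 0, "ay": 0, "az": 0}, {"gripper": 1, "x": 0, "y": 0, "z": 0, "ax": 0, "ay": 0, "az": 0}])

```text
clock: 3.23
position: [548.5, -137.7, 8.9]
ee_rot: [-0.115, 0.993, -0.0, -0.001]
contact_force: [0.4, -0.1, 0.3]
gripper_width: 64.0
grasp_force: 0.0
```

>>> send_rows(targets=[{"gripper": 1, "x": 0, "y": 0, "z": 0, "ax": 0, "ay": 0, "az": 0}, {"gripper": 1, "x": 0, "y": 0, "z": 0, "ax": 0, "ay": 0, "az": 0}, {"gripper": 1, "x": 0, "y": 0, "z": 0, "ax": 0, "ay": 0, "az": 0}, {"gripper": 1, "x": 0, "y": 0, "z": 0, "ax": 0, "ay": 0, "az": 0}, {"gripper": 1, "x": 0, "y": 0, "z": 0, "ax": 0, "ay": 0, "az": 0}])

```text
clock: 3.65
position: [550.3, -137.1, 10.9]
ee_rot: [-0.115, 0.993, -0.0, 0.001]
contact_force: [-0.8, -0.3, 6.7]
gripper_width: 41.1
grasp_force: 62.9
```

```bash
python3 -c "
from h import *
plan(511.8,321.4,140,176.2)"
```

```text
clock 3.6 pos [ 550.3 -137.1   10.9] yaw 103.2 tilt [-0.003 -0.001 -1.   ] w 41.1 gf 62.9 F [-0.8 -0.3  6.7]
turn az -73.0 shift cm [-45.49   6.88 -12.91] rows 13 per row [-3.5   0.53 -0.99] j6 -1.38
```

>>> send_rows(targets=[{"gripper": 1, "x": 0, "y": 0, "z": -2, "ax": 0, "ay": 0, "az": 0}, {"gripper": 1, "x": 0, "y": 0, "z": -3, "ax": 0, "ay": 0, "az": 0}, {"gripper": 1, "x": 0, "y": 0, "z": -3, "ax": 0, "ay": 0, "az": -7}, {"gripper": 1, "x": 0, "y": 0, "z": -2.5, "ax": 0, "ay": 0, "az": -7}, {"gripper": 1, "x": 0, "y": 0, "z": -2.5, "ax": 0, "ay": 0, "az": -7}])

```text
clock: 4.07
position: [548.6, -136.8, 140.6]
ee_rot: [-0.297, 0.955, 0.0, 0.0]
contact_force: [0.3, 0.1, -0.8]
gripper_width: 40.8
grasp_force: 61.9
```

>>> send_rows(targets=[{"gripper": 1, "x": 0, "y": 0, "z": 0, "ax": 0, "ay": 0, "az": -7}, {"gripper": 1, "x": 0, "y": 0, "z": 0, "ax": 0, "ay": 0, "az": -7}, {"gripper": 1, "x": 0, "y": 0, "z": 0, "ax": 0, "ay": 0, "az": -7}, {"gripper": 1, "x": 0, "y": 0, "z": 0, "ax": 0, "ay": 0, "az": -7}, {"gripper": 1, "x": 0, "y": 0, "z": 0, "ax": 0, "ay": 0, "az": -7}])

```text
clock: 4.48
position: [548.4, -136.7, 139.1]
ee_rot: [-0.57, 0.821, 0.0, -0.0]
contact_force: [-0.9, -0.1, -1.5]
gripper_width: 40.8
grasp_force: 61.9
```

```bash
python3 -c "
from h import *
plan(511.8,321.4,140,176.2)"
```

```text
clock 4.5 pos [ 548.4 -136.7  139.1] yaw 159.5 tilt [-0.     0.001 -1.   ] w 40.8 gf 61.9 F [-0.9 -0.1 -1.5]
turn az -16.7 shift cm [-45.47   6.69  -0.09] rows 13 per row [-3.5   0.51 -0.01] j6 -0.4
```

>>> send_rows(targets=[{"gripper": 1, "x": 0, "y": 0, "z": 0, "ax": 0, "ay": 0, "az": -5.6}, {"gripper": 1, "x": 0, "y": 0, "z": 0, "ax": 0, "ay": 0, "az": -5.6}, {"gripper": 1, "x": 0, "y": 0, "z": 0, "ax": 0, "ay": 0, "az": -5.5}, {"gripper": 1, "x": -2, "y": 0.3, "z": 0, "ax": 0, "ay": 0, "az": 0}, {"gripper": 1, "x": -3.5, "y": 0.5, "z": 0, "ax": 0, "ay": 0, "az": 0}])

```text
clock: 4.9
position: [544.5, -82.8, 138.8]
ee_rot: [-0.68, 0.733, 0.0, -0.0]
contact_force: [1.1, 0.5, -1.3]
gripper_width: 41.1
grasp_force: 61.9
```

>>> send_rows(targets=[{"gripper": 1, "x": -3.5, "y": 0.5, "z": 0, "ax": 0, "ay": 0, "az": 0}, {"gripper": 1, "x": -3.5, "y": 0.5, "z": 0, "ax": 0, "ay": 0, "az": 0}, {"gripper": 1, "x": -3.5, "y": 0.5, "z": 0, "ax": 0, "ay": 0, "az": 0}, {"gripper": 1, "x": -3.5, "y": 0.5, "z": 0, "ax": 0, "ay": 0, "az": 0}, {"gripper": 1, "x": -3.5, "y": 0.5, "z": 0, "ax": 0, "ay": 0, "az": 0}])

```text
clock: 5.32
position: [531.6, 96.4, 139.2]
ee_rot: [-0.681, 0.732, 0.0, -0.0]
contact_force: [1.3, -0.5, -1.7]
gripper_width: 40.8
grasp_force: 61.9
```

>>> send_rows(targets=[{"gripper": 1, "x": -3.5, "y": 0.5, "z": 0, "ax": 0, "ay": 0, "az": 0}, {"gripper": 1, "x": -3.5, "y": 0.5, "z": 0, "ax": 0, "ay": 0, "az": 0}, {"gripper": 1, "x": -3.5, "y": 0.5, "z": 0, "ax": 0, "ay": 0, "az": 0}, {"gripper": 1, "x": -3.5, "y": 0.5, "z": 0, "ax": 0, "ay": 0, "az": 0}, {"gripper": 1, "x": -2, "y": 0.3, "z": 0, "ax": 0, "ay": 0, "az": 0}])

```text
clock: 5.73
position: [520.4, 259.3, 139.2]
ee_rot: [-0.682, 0.731, 0.0, 0.0]
contact_force: [0.7, -0.9, -2.2]
gripper_width: 40.9
grasp_force: 61.9
```

>>> send_rows(targets=[{"gripper": 1, "x": 0, "y": 0, "z": 0, "ax": 0, "ay": 0, "az": 0}])

```text
clock: 5.82
position: [520.6, 260.0, 139.0]
ee_rot: [-0.683, 0.73, 0.0, 0.001]
contact_force: [0.7, -0.1, -2.2]
gripper_width: 41.1
grasp_force: 61.9
```

Run:
```python
from h import *
plan(511.8,321.4,14,176.2)
p,w,m=cloud("wrist"); cv2.imwrite("pics/w3.png",p[:,:,::-1])
```

```text
clock 5.8 pos [520.6 260.  139. ] yaw 176.2 tilt [-0.001 -0.001 -1.   ] w 41.1 gf 61.9 F [ 0.7 -0.1 -2.2]
turn az -0.0 shift cm [-6.07  1.29 12.5 ] rows 4 per row [-1.52  0.32  3.12] j6 -0.81
```

View pics/w3.png

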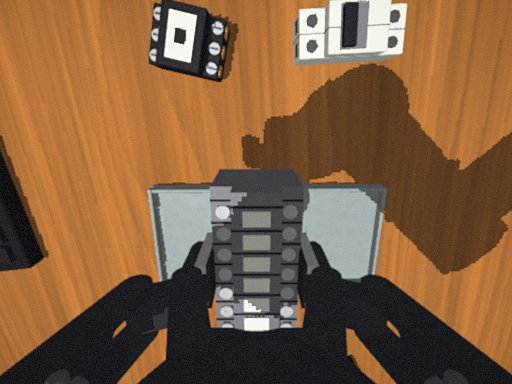

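The wrist view shows the terminal row held squarely at (257,250), parallel to tray3's dividers, about 60 mm short of the target. I'll move on and lower it.

>>> send_rows(targets=[{"gripper": 1, "x": -2.1, "y": 0.4, "z": 1, "ax": 0, "ay": 0, "az": 0}, {"gripper": 1, "x": -2, "y": 0.4, "z": 2, "ax": 0, "ay": 0, "az": 0}, {"gripper": 1, "x": -2, "y": 0.4, "z": 2, "ax": 0, "ay": 0, "az": 0}, {"gripper": 1, "x": 0, "y": 0, "z": 2, "ax": 0, "ay": 0, "az": 0}, {"gripper": 1, "x": 0, "y": 0, "z": 2, "ax": 0, "ay": 0, "az": 0}])

```text
clock: 6.28
position: [513.1, 317.5, 48.3]
ee_rot: [-0.681, 0.732, 0.0, -0.0]
contact_force: [-0.1, -0.4, -1.3]
gripper_width: 41.0
grasp_force: 61.9
```

```bash
python3 -c "
from h import *
plan(511.8,321.4,15,176.2)"
```

```text
clock 6.3 pos [513.1 317.5  48.3] yaw 175.9 tilt [ 0.     0.001 -1.   ] w 41.0 gf 61.9 F [-0.1 -0.4 -1.3]
turn az -0.3 shift cm [-0.38  0.15  3.33] rows 1 per row [-0.38  0.15  3.33] j6 -0.89
```

>>> send_rows(targets=[{"gripper": 1, "x": -0.3, "y": 0.1, "z": 1, "ax": 0, "ay": 0, "az": -0.3}, {"gripper": 1, "x": 0, "y": 0, "z": 1, "ax": 0, "ay": 0, "az": 0}, {"gripper": 1, "x": 0, "y": 0, "z": 0.6, "ax": 0, "ay": 0, "az": 0}, {"gripper": 1, "x": 0, "y": 0, "z": 0.4, "ax": 0, "ay": 0, "az": 0}, {"gripper": 1, "x": 0, "y": 0, "z": 0.2, "ax": 0, "ay": 0, "az": 0}])

```text
clock: 6.7
position: [513.0, 320.6, 17.4]
ee_rot: [-0.683, 0.73, -0.0, 0.0]
contact_force: [-0.5, 0.0, -0.8]
gripper_width: 41.0
grasp_force: 61.9
```

>>> send_rows(targets=[{"gripper": 1, "x": 0, "y": 0, "z": 0, "ax": 0, "ay": 0, "az": 0}])

```text
clock: 6.78
position: [513.0, 320.8, 17.6]
ee_rot: [-0.683, 0.73, -0.0, 0.0]
contact_force: [0.2, -0.1, -0.5]
gripper_width: 40.9
grasp_force: 61.9
```

>>> send_rows(targets=[{"gripper": 1, "x": 0, "y": 0, "z": 0.15, "ax": 0, "ay": 0, "az": 0}, {"gripper": 1, "x": 0, "y": 0, "z": 0.1, "ax": 0, "ay": 0, "az": 0}, {"gripper": 1, "x": 0, "y": 0, "z": 0, "ax": 0, "ay": 0, "az": 0}])

```text
clock: 7.03
position: [512.8, 321.0, 15.1]
ee_rot: [-0.683, 0.73, 0.0, 0.0]
contact_force: [-0.9, -0.9, -1.2]
gripper_width: 41.1
grasp_force: 61.9
```

>>> send_rows(targets=[{"gripper": -0.3, "x": 0, "y": 0, "z": 0, "ax": 0, "ay": 0, "az": 0}, {"gripper": -0.3, "x": 0, "y": 0, "z": 0, "ax": 0, "ay": 0, "az": 0}, {"gripper": -0.3, "x": 0, "y": 0, "z": 0, "ax": 0, "ay": 0, "az": 0}, {"gripper": -0.3, "x": 0, "y": 0, "z": -1, "ax": 0, "ay": 0, "az": 0}, {"gripper": -0.3, "x": 0, "y": 0, "z": -2, "ax": 0, "ay": 0, "az": 0}])

```text
clock: 7.45
position: [511.4, 319.7, 43.4]
ee_rot: [-0.683, 0.73, 0.0, -0.003]
contact_force: [0.5, -0.4, -0.4]
gripper_width: 55.6
grasp_force: 0.0
```

>>> send_rows(targets=[{"gripper": -0.3, "x": 0, "y": 0, "z": -3, "ax": 0, "ay": 0, "az": 0}, {"gripper": -1, "x": 0, "y": 0, "z": -3, "ax": 0, "ay": 0, "az": 7}, {"gripper": -1, "x": 0, "y": 0, "z": -3, "ax": 0, "ay": 0, "az": 7}, {"gripper": -1, "x": 0, "y": 0, "z": 0, "ax": 0, "ay": 0, "az": 7}, {"gripper": -1, "x": 0, "y": 0, "z": 0, "ax": 0, "ay": 0, "az": 7}])

```text
clock: 7.87
position: [513.8, 322.0, 138.8]
ee_rot: [-0.484, 0.875, 0.001, 0.003]
contact_force: [-0.1, 0.1, -1.1]
gripper_width: 85.5
grasp_force: 0.0
```

```bash
python3 -c "
from h import *
plan(566.8,129.5,110,73)"
```

```text
clock 7.9 pos [513.8 322.  138.8] yaw 147.9 tilt [-0.007 -0.002 -1.   ] w 85.5 gf 0.0 F [-0.1  0.1 -1.1]
turn az 74.9 shift cm [-10.69 -16.86   2.88] rows 6 per row [-1.78 -2.81  0.48] j6 -1.39
```

>>> send_rows(targets=[{"gripper": -1, "x": 0, "y": 0, "z": 0, "ax": 0, "ay": 0, "az": 6.8}, {"gripper": -1, "x": 0, "y": 0, "z": 0, "ax": 0, "ay": 0, "az": 6.8}, {"gripper": -1, "x": 0, "y": 0, "z": 0, "ax": 0, "ay": 0, "az": 6.8}, {"gripper": -1, "x": 0, "y": 0, "z": 0, "ax": 0, "ay": 0, "az": 6.8}, {"gripper": -1, "x": 0, "y": 0, "z": 0, "ax": 0, "ay": 0, "az": 6.8}])

```text
clock: 8.28
position: [512.8, 320.9, 135.9]
ee_rot: [-0.207, 0.978, 0.0, 0.001]
contact_force: [0.7, 0.3, -0.8]
gripper_width: 85.1
grasp_force: 0.0
```

>>> send_rows(targets=[{"gripper": -1, "x": 0, "y": 0, "z": 0, "ax": 0, "ay": 0, "az": 6.8}, {"gripper": -1, "x": 0, "y": 0, "z": 0, "ax": 0, "ay": 0, "az": 6.8}, {"gripper": -1, "x": 0, "y": 0, "z": 0, "ax": 0, "ay": 0, "az": 6.8}, {"gripper": -1, "x": 0, "y": 0, "z": 0, "ax": 0, "ay": 0, "az": 6.8}, {"gripper": -1, "x": 0, "y": 0, "z": 0, "ax": 0, "ay": 0, "az": 6.8}])

```text
clock: 8.7
position: [512.8, 320.9, 135.8]
ee_rot: [0.088, 0.996, 0.0, 0.0]
contact_force: [0.7, 0.6, 0.1]
gripper_width: 85.3
grasp_force: 0.0
```

>>> send_rows(targets=[{"gripper": -1, "x": 0, "y": 0, "z": 0, "ax": 0, "ay": 0, "az": 6.8}, {"gripper": -1, "x": -1.8, "y": -2.8, "z": 0, "ax": 0, "ay": 0, "az": 0}, {"gripper": -1, "x": -1.8, "y": -2.8, "z": 0, "ax": 0, "ay": 0, "az": 0}, {"gripper": -1, "x": -1.8, "y": -2.8, "z": 0, "ax": 0, "ay": 0, "az": 0}, {"gripper": -1, "x": -1.8, "y": -2.8, "z": 0, "ax": 0, "ay": 0, "az": 0}])

```text
clock: 9.12
position: [550.0, 191.9, 135.9]
ee_rot: [0.144, 0.99, 0.0, 0.0]
contact_force: [1.6, -0.0, 0.8]
gripper_width: 85.3
grasp_force: 0.0
```

Run:
```python
from h import *
plan(566.8,129.5,25,73)
look(566.8,129.5,55)
```

```text
clock 9.1 pos [550.  191.9 135.9] yaw 73.5 tilt [-0.001  0.001 -1.   ] w 85.3 gf 0.0 F [ 1.6 -0.   0.8]
turn az 0.5 shift cm [-3.43 -5.48 11.09] rows 4 per row [-0.86 -1.37  2.77] j6 -2.47
3094 (array([568. , 130.5]), array([59.5, 44.9]), -16.1) [52.2 55.1]
```

>>> send_rows(targets=[{"gripper": -1, "x": -1.2, "y": -1.8, "z": 1.5, "ax": 0, "ay": 0, "az": 0}, {"gripper": -1, "x": -1.2, "y": -1.8, "z": 1.5, "ax": 0, "ay": 0, "az": 0}, {"gripper": -1, "x": -1.1, "y": -1.8, "z": 1.5, "ax": 0, "ay": 0, "az": 0}, {"gripper": -1, "x": 0, "y": 0, "z": 1.5, "ax": 0, "ay": 0, "az": 0}, {"gripper": -1, "x": 0, "y": 0, "z": 1.5, "ax": 0, "ay": 0, "az": 0}])

```text
clock: 9.58
position: [568.4, 130.0, 60.2]
ee_rot: [0.145, 0.989, 0.0, 0.001]
contact_force: [-0.2, 0.5, 0.5]
gripper_width: 85.1
grasp_force: 0.0
```

>>> send_rows(targets=[{"gripper": -1, "x": 0, "y": 0, "z": 2.5, "ax": 0, "ay": 0, "az": 0}, {"gripper": -1, "x": 0, "y": 0, "z": 2, "ax": 0, "ay": 0, "az": 0}, {"gripper": 1, "x": 0, "y": 0, "z": 0, "ax": 0, "ay": 0, "az": 0}, {"gripper": 1, "x": 0, "y": 0, "z": 0, "ax": 0, "ay": 0, "az": 0}, {"gripper": 1, "x": 0, "y": 0, "z": 0, "ax": 0, "ay": 0, "az": 0}])

```text
clock: 10.0
position: [568.9, 131.7, 16.3]
ee_rot: [0.144, 0.99, 0.001, 0.001]
contact_force: [-0.5, 0.2, 0.6]
gripper_width: 51.7
grasp_force: 0.0
```

>>> send_rows(targets=[{"gripper": 1, "x": 0, "y": 0, "z": 0, "ax": 0, "ay": 0, "az": 0}, {"gripper": 1, "x": 0, "y": 0, "z": 0, "ax": 0, "ay": 0, "az": 0}, {"gripper": 1, "x": 0, "y": 0, "z": 0, "ax": 0, "ay": 0, "az": 0}])

```text
clock: 10.25
position: [569.1, 131.8, 16.9]
ee_rot: [0.144, 0.99, 0.001, 0.002]
contact_force: [0.9, 0.3, 6.1]
gripper_width: 44.2
grasp_force: 63.2
```

```bash
python3 -c "
from h import *
plan(591.6,316.1,110,86.2)"
```

```text
clock 10.2 pos [569.1 131.8  16.9] yaw 73.4 tilt [-0.003  0.002 -1.   ] w 44.2 gf 63.2 F [0.9 0.3 6.1]
turn az -12.8 shift cm [-1.02 18.54 -9.31] rows 6 per row [-0.17  3.09 -1.55] j6 -2.37
```

>>> send_rows(targets=[{"gripper": 1, "x": 0, "y": 0, "z": -2, "ax": 0, "ay": 0, "az": 0}, {"gripper": 1, "x": 0, "y": 0, "z": -3, "ax": 0, "ay": 0, "az": -6.4}, {"gripper": 1, "x": 0, "y": 0, "z": -3, "ax": 0, "ay": 0, "az": -6.4}, {"gripper": 1, "x": 0, "y": 2, "z": -1.3, "ax": 0, "ay": 0, "az": 0}, {"gripper": 1, "x": -0.2, "y": 3, "z": 0, "ax": 0, "ay": 0, "az": 0}])

```text
clock: 10.67
position: [574.4, 180.5, 112.3]
ee_rot: [0.034, 0.999, 0.002, 0.003]
contact_force: [0.8, 0.6, -2.1]
gripper_width: 44.4
grasp_force: 62.5
```

>>> send_rows(targets=[{"gripper": 1, "x": -0.2, "y": 3, "z": 0, "ax": 0, "ay": 0, "az": 0}, {"gripper": 1, "x": -0.2, "y": 3, "z": 0, "ax": 0, "ay": 0, "az": 0}, {"gripper": 1, "x": -0.2, "y": 3, "z": 0, "ax": 0, "ay": 0, "az": 0}, {"gripper": 1, "x": -0.2, "y": 3, "z": 0, "ax": 0, "ay": 0, "az": 0}, {"gripper": 1, "x": 0, "y": 1.5, "z": 0, "ax": 0, "ay": 0, "az": 0}])

```text
clock: 11.08
position: [590.0, 318.4, 107.4]
ee_rot: [0.032, 0.999, 0.001, 0.0]
contact_force: [0.8, 0.1, -2.1]
gripper_width: 44.6
grasp_force: 62.4
```

Run:
```python
from h import *
plan(591.6,316.1,21,86.2)
p,w,m=cloud("wrist"); cv2.imwrite("pics/w4.png",p[:,:,::-1])
```

```text
clock 11.1 pos [590.  318.4 107.4] yaw 86.3 tilt [-0.     0.001 -1.   ] w 44.6 gf 62.4 F [ 0.8  0.1 -2.1]
turn az 0.1 shift cm [-0.17 -0.22  8.64] rows 3 per row [-0.06 -0.07  2.88] j6 -2.37
```

View pics/w4.png

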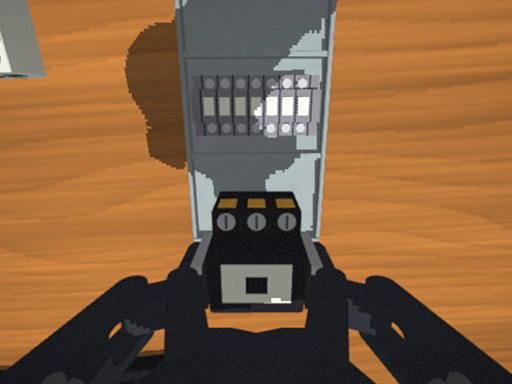

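The terminal row stands flat in the middle compartment at (257,105). The contactor, held at (257,250), is square over the far end compartment.

>>> send_rows(targets=[{"gripper": 1, "x": -0.1, "y": -0.1, "z": 2.5, "ax": 0, "ay": 0, "az": 0}, {"gripper": 1, "x": 0, "y": -0.1, "z": 2.5, "ax": 0, "ay": 0, "az": 0}, {"gripper": 1, "x": 0, "y": 0, "z": 2, "ax": 0, "ay": 0, "az": 0}, {"gripper": 1, "x": 0, "y": 0, "z": 1, "ax": 0, "ay": 0, "az": 0}, {"gripper": 1, "x": 0, "y": 0, "z": 0.2, "ax": 0, "ay": 0, "az": 0}])

```text
clock: 11.55
position: [589.2, 311.5, 22.9]
ee_rot: [0.034, 0.999, -0.002, -0.002]
contact_force: [-0.5, -0.1, -2.0]
gripper_width: 44.5
grasp_force: 62.3
```

>>> send_rows(targets=[{"gripper": 1, "x": 0, "y": 0, "z": 0, "ax": 0, "ay": 0, "az": 0}])

```text
clock: 11.63
position: [590.8, 312.6, 25.4]
ee_rot: [0.033, 0.999, -0.001, -0.0]
contact_force: [-0.0, 0.3, -2.2]
gripper_width: 44.1
grasp_force: 62.3
```

>>> send_rows(targets=[{"gripper": 1, "x": -0.1, "y": 0.2, "z": 0.2, "ax": 0, "ay": 0, "az": 0}, {"gripper": 1, "x": 0, "y": 0, "z": 0.15, "ax": 0, "ay": 0, "az": 0}, {"gripper": 1, "x": 0, "y": 0, "z": 0, "ax": 0, "ay": 0, "az": 0}, {"gripper": 1, "x": 0, "y": 0, "z": 0, "ax": 0, "ay": 0, "az": 0}])

```text
clock: 11.97
position: [592.4, 315.3, 23.2]
ee_rot: [0.033, 0.999, 0.001, 0.001]
contact_force: [-0.5, -0.3, -2.0]
gripper_width: 44.5
grasp_force: 62.3
```

>>> send_rows(targets=[{"gripper": 1, "x": 0, "y": 0, "z": 0.15, "ax": 0, "ay": 0, "az": 0}, {"gripper": 1, "x": 0, "y": 0, "z": 0.1, "ax": 0, "ay": 0, "az": 0}, {"gripper": 1, "x": 0, "y": 0, "z": 0, "ax": 0, "ay": 0, "az": 0}])

```text
clock: 12.22
position: [592.4, 315.3, 20.9]
ee_rot: [0.033, 0.999, 0.0, 0.0]
contact_force: [-2.5, -0.8, 2.7]
gripper_width: 44.1
grasp_force: 62.8
```

>>> send_rows(targets=[{"gripper": -0.5, "x": 0, "y": 0, "z": 0, "ax": 0, "ay": 0, "az": 0}, {"gripper": -0.5, "x": 0, "y": 0, "z": 0, "ax": 0, "ay": 0, "az": 0}, {"gripper": -0.5, "x": 0, "y": 0, "z": 0, "ax": 0, "ay": 0, "az": 0}, {"gripper": -0.5, "x": 0, "y": 0, "z": -1, "ax": 0, "ay": 0, "az": 0}, {"gripper": -0.5, "x": 0, "y": 0, "z": -2, "ax": 0, "ay": 0, "az": 0}])

```text
clock: 12.63
position: [590.5, 313.8, 47.7]
ee_rot: [0.033, 0.999, -0.002, -0.002]
contact_force: [-0.6, 0.8, -0.7]
gripper_width: 64.1
grasp_force: 0.0
```

>>> send_rows(targets=[{"gripper": -1, "x": 0, "y": 0, "z": -3, "ax": 0, "ay": 0, "az": 0}, {"gripper": -1, "x": 0, "y": 0, "z": -3, "ax": 0, "ay": 0, "az": 0}, {"gripper": -1, "x": 0, "y": 0, "z": -2, "ax": 0, "ay": 0, "az": 0}])

```text
clock: 12.88
position: [593.3, 315.6, 133.9]
ee_rot: [0.033, 0.999, 0.001, 0.002]
contact_force: [0.3, 1.1, 0.3]
gripper_width: 85.4
grasp_force: 0.0
```

Run:
```python
from h import *
plan(567,-2,130,86.2)
```

```text
clock 12.9 pos [593.3 315.6 133.9] yaw 86.2 tilt [-0.004  0.003 -1.   ] w 85.4 gf 0.0 F [0.3 1.1 0.3]
turn az 0.0 shift cm [  0.52 -31.87   0.39] rows 9 per row [ 0.06 -3.54  0.04] j6 -2.37
```

>>> send_rows(targets=[{"gripper": -1, "x": 0, "y": -3.5, "z": 0, "ax": 0, "ay": 0, "az": 0}, {"gripper": -1, "x": 0, "y": -3.5, "z": 0, "ax": 0, "ay": 0, "az": 0}, {"gripper": -1, "x": 0.1, "y": -3.5, "z": 0, "ax": 0, "ay": 0, "az": 0}, {"gripper": -1, "x": 0.1, "y": -3.5, "z": 0, "ax": 0, "ay": 0, "az": 0}, {"gripper": -1, "x": 0.1, "y": -3.5, "z": 0, "ax": 0, "ay": 0, "az": 0}])

```text
clock: 13.3
position: [577.3, 139.2, 130.8]
ee_rot: [0.033, 0.999, 0.0, 0.001]
contact_force: [0.9, 0.0, -0.6]
gripper_width: 85.2
grasp_force: 0.0
```

>>> send_rows(targets=[{"gripper": -1, "x": 0.1, "y": -3.5, "z": 0, "ax": 0, "ay": 0, "az": 0}, {"gripper": -1, "x": 0.1, "y": -3.5, "z": 0, "ax": 0, "ay": 0, "az": 0}, {"gripper": -1, "x": 0, "y": -3, "z": 0, "ax": 0, "ay": 0, "az": 0}, {"gripper": -1, "x": 0, "y": 0, "z": 0, "ax": 0, "ay": 0, "az": 0}])

```text
clock: 13.63
position: [567.8, 36.6, 130.7]
ee_rot: [0.036, 0.999, -0.0, -0.0]
contact_force: [-0.2, 0.5, 0.6]
gripper_width: 85.7
grasp_force: 0.0
```

Run:
```python
from h import *
look(567,-2,40)
plan(567,-2,12,86.2)
```

```text
1918 (array([568. ,  -1.8]), array([40.8, 39.6]), -89.1) [51.1 52.9]
clock 13.7 pos [568.6  38.4 130.7] yaw 86.0 tilt [-0.001  0.    -1.   ] w 85.3 gf 0.0 F [-0.  -0.4 -0.2]
turn az -0.2 shift cm [-0.11 -4.05 11.87] rows 4 per row [-0.03 -1.01  2.97] j6 -1.99
```

>>> send_rows(targets=[{"gripper": -1, "x": -0.1, "y": -2, "z": 1, "ax": 0, "ay": 0, "az": 0}, {"gripper": -1, "x": -0.1, "y": -2, "z": 1.5, "ax": 0, "ay": 0, "az": 0}, {"gripper": -1, "x": 0, "y": 0, "z": 2.5, "ax": 0, "ay": 0, "az": 0}, {"gripper": -1, "x": 0, "y": 0, "z": 2.5, "ax": 0, "ay": 0, "az": 0}, {"gripper": -1, "x": 0, "y": 0, "z": 0, "ax": 0, "ay": 0, "az": 0}])

```text
clock: 14.1
position: [565.2, 0.8, 50.8]
ee_rot: [0.034, 0.999, -0.001, -0.004]
contact_force: [-1.4, -0.5, 0.1]
gripper_width: 85.5
grasp_force: 0.0
```

>>> send_rows(targets=[{"gripper": -1, "x": 0, "y": 0, "z": 2.2, "ax": 0, "ay": 0, "az": 0}, {"gripper": -1, "x": 0, "y": 0, "z": 2, "ax": 0, "ay": 0, "az": 0}, {"gripper": 1, "x": 0, "y": 0, "z": 0, "ax": 0, "ay": 0, "az": 0}, {"gripper": 1, "x": 0, "y": 0, "z": 0, "ax": 0, "ay": 0, "az": 0}, {"gripper": 1, "x": 0, "y": 0, "z": 0, "ax": 0, "ay": 0, "az": 0}])

```text
clock: 14.52
position: [569.6, 1.7, 14.6]
ee_rot: [0.032, 0.999, 0.0, 0.001]
contact_force: [0.3, 0.4, 0.6]
gripper_width: 51.8
grasp_force: 0.0
```

>>> send_rows(targets=[{"gripper": 1, "x": 0, "y": 0, "z": 0, "ax": 0, "ay": 0, "az": 0}, {"gripper": 1, "x": 0, "y": 0, "z": 0, "ax": 0, "ay": 0, "az": 0}, {"gripper": 1, "x": 0, "y": 0, "z": 0, "ax": 0, "ay": 0, "az": 0}, {"gripper": 1, "x": 0, "y": 0, "z": 0, "ax": 0, "ay": 0, "az": 0}])

```text
clock: 14.85
position: [569.9, 1.4, 15.1]
ee_rot: [0.033, 0.999, 0.0, 0.002]
contact_force: [-0.4, 1.0, 6.7]
gripper_width: 38.9
grasp_force: 60.3
```

Run:
```python
from h import *
plan(432,326.7,130,86.2)
```

```text
clock 14.8 pos [569.9   1.4  15.1] yaw 86.3 tilt [-0.004  0.001 -1.   ] w 38.9 gf 60.3 F [-0.4  1.   6.7]
turn az 0.1 shift cm [ 15.92  31.54 -11.49] rows 10 per row [ 1.59  3.15 -1.15] j6 -1.92
```

>>> send_rows(targets=[{"gripper": 1, "x": 0, "y": 0, "z": -2.5, "ax": 0, "ay": 0, "az": 0}, {"gripper": 1, "x": 0, "y": 0, "z": -3, "ax": 0, "ay": 0, "az": 0}, {"gripper": 1, "x": 0, "y": 0, "z": -3, "ax": 0, "ay": 0, "az": 0}, {"gripper": 1, "x": 0.8, "y": 1.6, "z": -3, "ax": 0, "ay": 0, "az": 0}, {"gripper": 1, "x": 1.6, "y": 3.1, "z": 0, "ax": 0, "ay": 0, "az": 0}])

```text
clock: 15.27
position: [552.1, 49.1, 134.8]
ee_rot: [0.034, 0.999, 0.002, 0.007]
contact_force: [1.3, 0.7, -0.5]
gripper_width: 39.2
grasp_force: 60.6
```

>>> send_rows(targets=[{"gripper": 1, "x": 1.6, "y": 3.2, "z": 0, "ax": 0, "ay": 0, "az": 0}, {"gripper": 1, "x": 1.6, "y": 3.2, "z": 0, "ax": 0, "ay": 0, "az": 0}, {"gripper": 1, "x": 1.6, "y": 3.2, "z": 0, "ax": 0, "ay": 0, "az": 0}, {"gripper": 1, "x": 1.6, "y": 3.2, "z": 0, "ax": 0, "ay": 0, "az": 0}, {"gripper": 1, "x": 1.6, "y": 3.2, "z": 0, "ax": 0, "ay": 0, "az": 0}])

```text
clock: 15.68
position: [477.0, 215.7, 128.4]
ee_rot: [0.033, 0.999, 0.0, 0.0]
contact_force: [-0.1, -0.5, -0.5]
gripper_width: 38.6
grasp_force: 60.6
```

>>> send_rows(targets=[{"gripper": 1, "x": 1.6, "y": 3.2, "z": 0, "ax": 0, "ay": 0, "az": 0}, {"gripper": 1, "x": 1.6, "y": 3.2, "z": 0, "ax": 0, "ay": 0, "az": 0}, {"gripper": 1, "x": 1.6, "y": 3, "z": 0, "ax": 0, "ay": 0, "az": 0}, {"gripper": 1, "x": 0.8, "y": 1.5, "z": 0, "ax": 0, "ay": 0, "az": 0}, {"gripper": 1, "x": 0, "y": 0, "z": 0, "ax": 0, "ay": 0, "az": 0}])

```text
clock: 16.1
position: [428.2, 330.1, 128.4]
ee_rot: [0.031, 1.0, 0.001, 0.0]
contact_force: [0.3, 0.6, -1.6]
gripper_width: 38.4
grasp_force: 60.7
```

Run:
```python
from h import *
plan(433.5,326.7,19.2,86.2)
```

```text
clock 16.1 pos [428.2 330.1 128.4] yaw 86.5 tilt [-0.001  0.002 -1.   ] w 38.4 gf 60.7 F [ 0.3  0.6 -1.6]
turn az 0.3 shift cm [-0.55 -0.3  10.92] rows 3 per row [-0.18 -0.1   3.64] j6 -2.59
```

>>> send_rows(targets=[{"gripper": 1, "x": -0.3, "y": -0.1, "z": 2.5, "ax": 0, "ay": 0, "az": 0}, {"gripper": 1, "x": -0.2, "y": -0.1, "z": 3, "ax": 0, "ay": 0, "az": 0}, {"gripper": 1, "x": 0, "y": 0, "z": 2.5, "ax": 0, "ay": 0, "az": 0}, {"gripper": 1, "x": 0, "y": 0, "z": 1.7, "ax": 0, "ay": 0, "az": 0}, {"gripper": 1, "x": 0, "y": 0, "z": 0.5, "ax": 0, "ay": 0, "az": 0}])

```text
clock: 16.52
position: [433.0, 322.0, 23.1]
ee_rot: [0.034, 0.999, -0.002, -0.002]
contact_force: [0.1, -0.4, 0.1]
gripper_width: 38.5
grasp_force: 60.7
```

>>> send_rows(targets=[{"gripper": 1, "x": 0, "y": 0, "z": 0.2, "ax": 0, "ay": 0, "az": 0}, {"gripper": 1, "x": 0, "y": 0, "z": 0, "ax": 0, "ay": 0, "az": 0}, {"gripper": 1, "x": 0, "y": 0, "z": 0, "ax": 0, "ay": 0, "az": 0}])

```text
clock: 16.77
position: [435.1, 325.1, 25.1]
ee_rot: [0.033, 0.999, 0.001, 0.001]
contact_force: [-0.1, 0.3, -1.0]
gripper_width: 38.8
grasp_force: 60.7
```

>>> send_rows(targets=[{"gripper": 1, "x": 0, "y": 0, "z": 0.4, "ax": 0, "ay": 0, "az": 0}, {"gripper": 1, "x": 0, "y": 0, "z": 0.2, "ax": 0, "ay": 0, "az": 0}, {"gripper": 1, "x": 0, "y": 0, "z": 0, "ax": 0, "ay": 0, "az": 0}])

```text
clock: 17.02
position: [434.8, 325.1, 19.1]
ee_rot: [0.033, 0.999, 0.001, 0.001]
contact_force: [-1.0, -0.3, 5.5]
gripper_width: 38.7
grasp_force: 61.0
```

>>> send_rows(targets=[{"gripper": -0.5, "x": 0, "y": 0, "z": 0, "ax": 0, "ay": 0, "az": 0}, {"gripper": -0.5, "x": 0, "y": 0, "z": 0, "ax": 0, "ay": 0, "az": 0}, {"gripper": -0.5, "x": 0, "y": 0, "z": 0, "ax": 0, "ay": 0, "az": 0}, {"gripper": -0.5, "x": 0, "y": 0, "z": -1, "ax": 0, "ay": 0, "az": 0}, {"gripper": -0.5, "x": 0, "y": 0, "z": -2, "ax": 0, "ay": 0, "az": 0}])

```text
clock: 17.43
position: [433.1, 323.1, 46.4]
ee_rot: [0.033, 0.999, -0.002, -0.002]
contact_force: [0.1, 0.3, -1.0]
gripper_width: 63.7
grasp_force: 0.0
```

>>> send_rows(targets=[{"gripper": -1, "x": 0, "y": 0, "z": -3, "ax": 0, "ay": 0, "az": 0}, {"gripper": -1, "x": 0, "y": 0, "z": -3, "ax": 0, "ay": 0, "az": 0}, {"gripper": -1, "x": 0, "y": 0, "z": -2, "ax": 0, "ay": 0, "az": -2}, {"gripper": -1, "x": 0, "y": -2, "z": 0, "ax": 0, "ay": 0, "az": 0}, {"gripper": -1, "x": 0, "y": -3.5, "z": 0, "ax": 0, "ay": 0, "az": 0}])

```text
clock: 17.85
position: [434.2, 272.3, 130.4]
ee_rot: [0.014, 1.0, 0.003, 0.002]
contact_force: [0.2, -1.7, -0.3]
gripper_width: 85.2
grasp_force: 0.0
```

>>> send_rows(targets=[{"gripper": -1, "x": 0, "y": -3.5, "z": 0, "ax": 0, "ay": 0, "az": 0}, {"gripper": -1, "x": 0, "y": -3.5, "z": 0, "ax": 0, "ay": 0, "az": 0}, {"gripper": -1, "x": 0, "y": -2, "z": 0, "ax": 0, "ay": 0, "az": 0}, {"gripper": -1, "x": 0, "y": 0, "z": 0, "ax": 0, "ay": 0, "az": 0}])

```text
clock: 18.18
position: [428.5, 176.0, 128.4]
ee_rot: [0.018, 1.0, -0.0, -0.001]
contact_force: [-0.2, 0.1, 0.6]
gripper_width: 85.3
grasp_force: 0.0
```

Run:
```python
from h import *
look(434,132,60,pic="pics/w5.png")
plan(434,132,12,88.3)
p,d=arm.get_image("top"); cv2.imwrite("pics/t2.png",cv2.resize(p[140:260,60:240,::-1],None,fx=4,fy=4,interpolation=cv2.INTER_CUBIC))
```

```text
3981 (array([434.8, 132. ]), array([84.5, 36.3]), -1.0) [51.9 59.6]
clock 18.2 pos [429.6 177.9 128.6] yaw 88.1 tilt [-0.001  0.    -1.   ] w 85.3 gf 0.0 F [-0.1  0.9  0.4]
turn az -0.2 shift cm [-0.58 -4.57 11.66] rows 4 per row [-0.14 -1.14  2.92] j6 -2.35
```

View pics/t2.png

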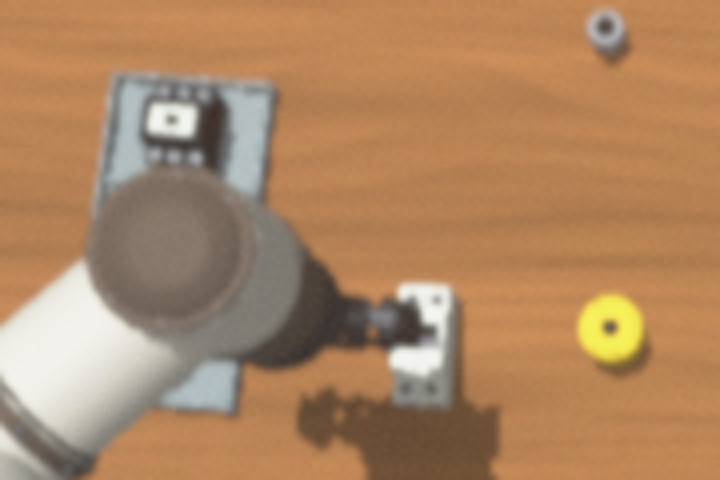

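The contactor sits in tray3's far compartment at (175,125), with the arm hiding the rest. Now the breaker.

>>> send_rows(targets=[{"gripper": -1, "x": -0.3, "y": -2.3, "z": 1, "ax": 0, "ay": 0, "az": -0.5}, {"gripper": -1, "x": -0.3, "y": -2.3, "z": 1.5, "ax": 0, "ay": 0, "az": 0}, {"gripper": -1, "x": 0, "y": 0, "z": 2, "ax": 0, "ay": 0, "az": 0}, {"gripper": -1, "x": 0, "y": 0, "z": 2, "ax": 0, "ay": 0, "az": 0}, {"gripper": -1, "x": 0, "y": 0, "z": 0, "ax": 0, "ay": 0, "az": 0}])

```text
clock: 18.7
position: [433.0, 132.9, 60.1]
ee_rot: [0.011, 1.0, -0.002, -0.003]
contact_force: [-0.7, -0.5, 0.8]
gripper_width: 85.8
grasp_force: 0.0
```

Run:
```python
from h import *
plan(434.7,132,16,88.8)
```

```text
clock 18.7 pos [433.  132.9  60.1] yaw 88.7 tilt [ 0.005 -0.004 -1.   ] w 85.8 gf 0.0 F [-0.7 -0.5  0.8]
turn az -0.1 shift cm [-0.17 -0.08  4.41] rows 2 per row [-0.09 -0.04  2.21] j6 -2.25
```

>>> send_rows(targets=[{"gripper": -1, "x": 0, "y": -0.2, "z": 2.6, "ax": 0, "ay": 0, "az": 0}, {"gripper": -1, "x": 0, "y": 0, "z": 2, "ax": 0, "ay": 0, "az": 0}, {"gripper": 1, "x": 0, "y": 0, "z": 0, "ax": 0, "ay": 0, "az": 0}, {"gripper": 1, "x": 0, "y": 0, "z": 0, "ax": 0, "ay": 0, "az": 0}, {"gripper": 1, "x": 0, "y": 0, "z": 0, "ax": 0, "ay": 0, "az": 0}])

```text
clock: 19.12
position: [435.6, 132.6, 18.1]
ee_rot: [0.011, 1.0, 0.001, 0.001]
contact_force: [-0.4, -0.0, -0.1]
gripper_width: 51.7
grasp_force: 0.0
```

>>> send_rows(targets=[{"gripper": 1, "x": 0, "y": 0, "z": 0, "ax": 0, "ay": 0, "az": 0}, {"gripper": 1, "x": 0, "y": 0, "z": 0, "ax": 0, "ay": 0, "az": 0}, {"gripper": 1, "x": 0, "y": 0, "z": 0, "ax": 0, "ay": 0, "az": 0}, {"gripper": 1, "x": 0, "y": 0, "z": 0, "ax": 0, "ay": 0, "az": 0}, {"gripper": 1, "x": 0, "y": 0, "z": 0, "ax": 0, "ay": 0, "az": 0}])

```text
clock: 19.53
position: [435.7, 132.4, 18.5]
ee_rot: [0.011, 1.0, 0.001, 0.002]
contact_force: [-0.5, 1.2, 6.7]
gripper_width: 35.3
grasp_force: 61.3
```

Run:
```python
from h import *
r=np.radians(-6)
for k in(-40,40): print((np.array([522.7,-311.2])+k*np.array([np.cos(r),np.sin(r)])).round(1))
plan(482.9,-307,140,174)
```

```text
[ 482.9 -307. ]
[ 562.5 -315.4]
clock 19.5 pos [435.7 132.4  18.5] yaw 88.8 tilt [-0.003  0.002 -1.   ] w 35.3 gf 61.3 F [-0.5  1.2  6.7]
turn az -85.2 shift cm [ 43.21  -9.29 -12.15] rows 13 per row [ 3.32 -0.71 -0.93] j6 -2.25
```

>>> send_rows(targets=[{"gripper": 1, "x": 0, "y": 0, "z": -2.5, "ax": 0, "ay": 0, "az": 0}, {"gripper": 1, "x": 0, "y": 0, "z": -3, "ax": 0, "ay": 0, "az": 0}, {"gripper": 1, "x": 0, "y": 0, "z": -3, "ax": 0, "ay": 0, "az": -7.1}, {"gripper": 1, "x": 0, "y": 0, "z": -2, "ax": 0, "ay": 0, "az": -7.1}, {"gripper": 1, "x": 0, "y": 0, "z": -1.6, "ax": 0, "ay": 0, "az": -7.1}])

```text
clock: 19.95
position: [434.7, 131.6, 140.3]
ee_rot: [-0.177, 0.984, 0.001, 0.001]
contact_force: [-0.2, -0.0, -2.3]
gripper_width: 34.8
grasp_force: 60.7
```

>>> send_rows(targets=[{"gripper": 1, "x": 0, "y": 0, "z": 0, "ax": 0, "ay": 0, "az": -7.1}, {"gripper": 1, "x": 0, "y": 0, "z": 0, "ax": 0, "ay": 0, "az": -7.1}, {"gripper": 1, "x": 0, "y": 0, "z": 0, "ax": 0, "ay": 0, "az": -7.1}, {"gripper": 1, "x": 0, "y": 0, "z": 0, "ax": 0, "ay": 0, "az": -7.1}, {"gripper": 1, "x": 0, "y": 0, "z": 0, "ax": 0, "ay": 0, "az": -7.1}])

```text
clock: 20.37
position: [433.8, 131.1, 138.0]
ee_rot: [-0.468, 0.884, 0.0, -0.0]
contact_force: [-0.4, -0.4, -3.0]
gripper_width: 35.3
grasp_force: 60.7
```

>>> send_rows(targets=[{"gripper": 1, "x": 0, "y": 0, "z": 0, "ax": 0, "ay": 0, "az": -7.1}, {"gripper": 1, "x": 0, "y": 0, "z": 0, "ax": 0, "ay": 0, "az": -7.1}, {"gripper": 1, "x": 0, "y": 0, "z": 0, "ax": 0, "ay": 0, "az": -7.1}, {"gripper": 1, "x": 0, "y": 0, "z": 0, "ax": 0, "ay": 0, "az": -7.1}, {"gripper": 1, "x": 0, "y": 0, "z": 0, "ax": 0, "ay": 0, "az": 0}])

```text
clock: 20.78
position: [433.9, 131.2, 137.9]
ee_rot: [-0.669, 0.743, 0.0, -0.0]
contact_force: [-0.3, 0.4, -2.0]
gripper_width: 35.4
grasp_force: 60.7
```

Run:
```python
from h import *
plan(482.9,-307,140,174)
```

```text
clock 20.8 pos [433.9 131.2 137.9] yaw 174.0 tilt [-0.     0.001 -1.   ] w 35.4 gf 60.7 F [-0.3  0.4 -2. ]
turn az 0.0 shift cm [43.06 -9.45 -0.21] rows 12 per row [ 3.59 -0.79 -0.02] j6 -0.76
```

>>> send_rows(targets=[{"gripper": 1, "x": 2, "y": -0.4, "z": 0, "ax": 0, "ay": 0, "az": 0}, {"gripper": 1, "x": 3.6, "y": -0.8, "z": 0, "ax": 0, "ay": 0, "az": 0}, {"gripper": 1, "x": 3.6, "y": -0.8, "z": 0, "ax": 0, "ay": 0, "az": 0}, {"gripper": 1, "x": 3.6, "y": -0.8, "z": 0, "ax": 0, "ay": 0, "az": 0}, {"gripper": 1, "x": 3.6, "y": -0.8, "z": 0, "ax": 0, "ay": 0, "az": 0}])

```text
clock: 21.2
position: [452.4, -36.9, 138.1]
ee_rot: [-0.667, 0.745, 0.0, 0.0]
contact_force: [1.2, 0.2, -2.4]
gripper_width: 34.9
grasp_force: 60.7
```

>>> send_rows(targets=[{"gripper": 1, "x": 3.6, "y": -0.8, "z": 0, "ax": 0, "ay": 0, "az": 0}, {"gripper": 1, "x": 3.6, "y": -0.8, "z": 0, "ax": 0, "ay": 0, "az": 0}, {"gripper": 1, "x": 3.6, "y": -0.8, "z": 0, "ax": 0, "ay": 0, "az": 0}, {"gripper": 1, "x": 3.6, "y": -0.8, "z": 0, "ax": 0, "ay": 0, "az": 0}, {"gripper": 1, "x": 3.6, "y": -0.8, "z": 0, "ax": 0, "ay": 0, "az": 0}])

```text
clock: 21.62
position: [473.0, -220.5, 138.0]
ee_rot: [-0.667, 0.745, 0.0, 0.0]
contact_force: [0.8, -0.1, -2.6]
gripper_width: 35.5
grasp_force: 60.7
```

>>> send_rows(targets=[{"gripper": 1, "x": 3.6, "y": -0.8, "z": 0, "ax": 0, "ay": 0, "az": 0}, {"gripper": 1, "x": 3.6, "y": -0.8, "z": 0, "ax": 0, "ay": 0, "az": 0}, {"gripper": 1, "x": 1.5, "y": -0.2, "z": 0, "ax": 0, "ay": 0, "az": 0}, {"gripper": 1, "x": 0, "y": 0, "z": 0, "ax": 0, "ay": 0, "az": 0}, {"gripper": 1, "x": 0, "y": 0, "z": 0, "ax": 0, "ay": 0, "az": 0}])

```text
clock: 22.03
position: [481.4, -307.6, 137.2]
ee_rot: [-0.667, 0.745, 0.001, -0.0]
contact_force: [-0.1, 0.9, -2.5]
gripper_width: 35.4
grasp_force: 60.7
```

Run:
```python
from h import *
plan(482.9,-307,22.5,174)
p,w,m=cloud("wrist"); cv2.imwrite("pics/w6.png",p[:,:,::-1])
```

```text
clock 22.0 pos [ 481.4 -307.6  137.2] yaw 173.6 tilt [-0.001  0.001 -1.   ] w 35.4 gf 60.7 F [-0.1  0.9 -2.5]
turn az -0.4 shift cm [-0.08 -0.15 11.47] rows 4 per row [-0.02 -0.04  2.87] j6 0.17
```

View pics/w6.png

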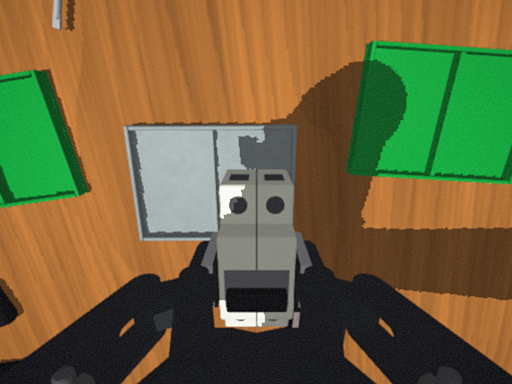

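The breaker at (257,250) is held square to grey tray2 (left compartment at (175,180), right one beneath the breaker). I'll lower it.

>>> send_rows(targets=[{"gripper": 1, "x": 0, "y": -0.1, "z": 2, "ax": 0, "ay": 0, "az": -0.4}, {"gripper": 1, "x": 0, "y": 0, "z": 2.5, "ax": 0, "ay": 0, "az": 0}, {"gripper": 1, "x": 0, "y": 0, "z": 2.5, "ax": 0, "ay": 0, "az": 0}, {"gripper": 1, "x": 0, "y": 0, "z": 2, "ax": 0, "ay": 0, "az": 0}, {"gripper": 1, "x": 0, "y": 0, "z": 1, "ax": 0, "ay": 0, "az": 0}])

```text
clock: 22.5
position: [481.6, -305.1, 35.5]
ee_rot: [-0.671, 0.741, 0.002, -0.001]
contact_force: [-0.1, -0.6, -1.8]
gripper_width: 35.1
grasp_force: 60.7
```

>>> send_rows(targets=[{"gripper": 1, "x": 0, "y": 0, "z": 0.4, "ax": 0, "ay": 0, "az": 0}, {"gripper": 1, "x": 0, "y": 0, "z": 0, "ax": 0, "ay": 0, "az": 0}, {"gripper": 1, "x": 0, "y": 0, "z": 0, "ax": 0, "ay": 0, "az": 0}])

```text
clock: 22.75
position: [484.2, -307.1, 35.0]
ee_rot: [-0.671, 0.741, -0.001, 0.0]
contact_force: [-0.6, -0.7, -1.7]
gripper_width: 35.3
grasp_force: 60.7
```

Run:
```python
from h import *
plan(482.9,-307,22.5,174)
```

```text
clock 22.8 pos [ 484.2 -307.1   35. ] yaw 174.4 tilt [ 0.001 -0.002 -1.   ] w 35.3 gf 60.7 F [-0.6 -0.7 -1.7]
turn az 0.4 shift cm [0.   0.13 1.25] rows 1 per row [0.   0.13 1.25] j6 0.18
```

>>> send_rows(targets=[{"gripper": 1, "x": 0, "y": 0, "z": 0.5, "ax": 0, "ay": 0, "az": 0.4}, {"gripper": 1, "x": 0, "y": 0, "z": 0.4, "ax": 0, "ay": 0, "az": 0}, {"gripper": 1, "x": 0, "y": 0, "z": 0.2, "ax": 0, "ay": 0, "az": 0}, {"gripper": 1, "x": 0, "y": 0, "z": 0.1, "ax": 0, "ay": 0, "az": 0}, {"gripper": 1, "x": 0, "y": 0, "z": 0, "ax": 0, "ay": 0, "az": 0}])

```text
clock: 23.17
position: [483.2, -307.3, 22.6]
ee_rot: [-0.669, 0.744, -0.0, -0.0]
contact_force: [-1.1, 1.2, 3.1]
gripper_width: 34.9
grasp_force: 61.1
```

>>> send_rows(targets=[{"gripper": -0.3, "x": 0, "y": 0, "z": 0, "ax": 0, "ay": 0, "az": 0}, {"gripper": -0.3, "x": 0, "y": 0, "z": 0, "ax": 0, "ay": 0, "az": 0}, {"gripper": -0.3, "x": 0, "y": 0, "z": 0, "ax": 0, "ay": 0, "az": 0}, {"gripper": -0.3, "x": 0, "y": 0, "z": -1, "ax": 0, "ay": 0, "az": 0}, {"gripper": -0.3, "x": 0, "y": 0, "z": -2, "ax": 0, "ay": 0, "az": 0}])

```text
clock: 23.58
position: [481.5, -306.7, 50.3]
ee_rot: [-0.668, 0.744, 0.002, -0.001]
contact_force: [0.4, -0.3, 0.1]
gripper_width: 55.3
grasp_force: 0.0
```

>>> send_rows(targets=[{"gripper": -0.3, "x": 0, "y": 0, "z": -3, "ax": 0, "ay": 0, "az": 0}, {"gripper": -1, "x": 0, "y": 0, "z": -3, "ax": 0, "ay": 0, "az": 0}, {"gripper": -1, "x": 0, "y": 0, "z": -2, "ax": 0, "ay": 0, "az": 0}, {"gripper": -1, "x": 0, "y": 0, "z": 0, "ax": 0, "ay": 0, "az": 0}])

```text
clock: 23.92
position: [486.3, -308.7, 138.0]
ee_rot: [-0.669, 0.743, -0.005, 0.002]
contact_force: [0.2, 0.8, 0.7]
gripper_width: 85.2
grasp_force: 0.0
```

Run:
```python
from h import *
plan(672.5,8,134,174)
```

```text
clock 23.9 pos [ 486.3 -308.7  138. ] yaw 174.0 tilt [ 0.004 -0.011 -1.   ] w 85.2 gf 0.0 F [0.2 0.8 0.7]
turn az -0.0 shift cm [-33.44 -15.21   0.4 ] rows 10 per row [-3.34 -1.52  0.04] j6 0.18
```

>>> send_rows(targets=[{"gripper": -1, "x": -3.3, "y": -1.5, "z": 0, "ax": 0, "ay": 0, "az": 0}, {"gripper": -1, "x": -3.3, "y": -1.5, "z": 0, "ax": 0, "ay": 0, "az": 0}, {"gripper": -1, "x": -3.3, "y": -1.5, "z": 0, "ax": 0, "ay": 0, "az": 0}, {"gripper": -1, "x": -3.3, "y": -1.5, "z": 0, "ax": 0, "ay": 0, "az": 0}, {"gripper": -1, "x": -3.3, "y": -1.5, "z": 0, "ax": 0, "ay": 0, "az": 0}])

```text
clock: 24.33
position: [575.7, -149.7, 132.1]
ee_rot: [-0.668, 0.744, -0.0, 0.0]
contact_force: [1.1, -0.5, 0.2]
gripper_width: 85.4
grasp_force: 0.0
```

>>> send_rows(targets=[{"gripper": -1, "x": -3.3, "y": -1.6, "z": 0, "ax": 0, "ay": 0, "az": 0}, {"gripper": -1, "x": -3.3, "y": -1.6, "z": 0, "ax": 0, "ay": 0, "az": 0}, {"gripper": -1, "x": -3.3, "y": -1.6, "z": 0, "ax": 0, "ay": 0, "az": 0}, {"gripper": -1, "x": -2, "y": -1.2, "z": 0, "ax": 0, "ay": 0, "az": 0}, {"gripper": -1, "x": 0, "y": 0, "z": 0, "ax": 0, "ay": 0, "az": 0}])

```text
clock: 24.75
position: [650.1, -35.3, 131.5]
ee_rot: [-0.67, 0.742, -0.001, 0.001]
contact_force: [-0.0, -0.6, 0.7]
gripper_width: 85.6
grasp_force: 0.0
```

Run:
```python
from h import *
look(672.5,8,30,12)
plan(673,8.3,12,174)
```

```text
694 (array([673.5,   6.1]), array([25.7, 25.6]), -65.7) [33.3 35.3]
clock 24.8 pos [648.5 -37.  131.4] yaw 174.1 tilt [-0.  0. -1.] w 85.5 gf 0.0 F [-0.1 -1.1 -0.1]
turn az 0.1 shift cm [-4.76 -1.96 11.94] rows 4 per row [-1.19 -0.49  2.98] j6 -0.29
```

>>> send_rows(targets=[{"gripper": -1, "x": -2.3, "y": -1, "z": 1, "ax": 0, "ay": 0, "az": 0}, {"gripper": -1, "x": -2.3, "y": -1, "z": 1.5, "ax": 0, "ay": 0, "az": 0}, {"gripper": -1, "x": 0, "y": 0, "z": 2.5, "ax": 0, "ay": 0, "az": 0}, {"gripper": -1, "x": 0, "y": 0, "z": 2.5, "ax": 0, "ay": 0, "az": 0}, {"gripper": -1, "x": 0, "y": 0, "z": 0, "ax": 0, "ay": 0, "az": 0}])

```text
clock: 25.22
position: [667.8, 3.3, 51.1]
ee_rot: [-0.668, 0.744, 0.004, -0.005]
contact_force: [-0.7, 0.3, -0.3]
gripper_width: 85.3
grasp_force: 0.0
```

>>> send_rows(targets=[{"gripper": -1, "x": 0, "y": 0, "z": 0, "ax": 0, "ay": 0, "az": 0}])

```text
clock: 25.3
position: [671.0, 3.2, 55.7]
ee_rot: [-0.668, 0.744, 0.001, -0.002]
contact_force: [0.5, -0.3, 0.1]
gripper_width: 85.2
grasp_force: 0.0
```

Run:
```python
from h import *
plan(673.3,6.8,13,174)
```

```text
clock 25.3 pos [671.    3.2  55.7] yaw 173.9 tilt [ 0.002  0.004 -1.   ] w 85.2 gf 0.0 F [ 0.5 -0.3  0.1]
turn az -0.1 shift cm [-0.38 -0.2   4.27] rows 2 per row [-0.19 -0.1   2.13] j6 -0.35
```

>>> send_rows(targets=[{"gripper": -1, "x": -0.3, "y": -0.1, "z": 2, "ax": 0, "ay": 0, "az": 0}, {"gripper": -1, "x": 0, "y": 0, "z": 1.5, "ax": 0, "ay": 0, "az": 0}, {"gripper": -1, "x": 0, "y": 0, "z": 0.7, "ax": 0, "ay": 0, "az": 0}, {"gripper": -1, "x": 0, "y": 0, "z": 0, "ax": 0, "ay": 0, "az": 0}, {"gripper": -1, "x": 0, "y": 0, "z": 0, "ax": 0, "ay": 0, "az": 0}])

```text
clock: 25.72
position: [674.4, 6.9, 16.3]
ee_rot: [-0.668, 0.744, -0.001, 0.001]
contact_force: [0.0, 0.4, 0.8]
gripper_width: 85.5
grasp_force: 0.0
```

>>> send_rows(targets=[{"gripper": 1, "x": 0, "y": 0, "z": 0, "ax": 0, "ay": 0, "az": 0}, {"gripper": 1, "x": 0, "y": 0, "z": 0, "ax": 0, "ay": 0, "az": 0}, {"gripper": 1, "x": 0, "y": 0, "z": 0, "ax": 0, "ay": 0, "az": 0}, {"gripper": 1, "x": 0, "y": 0, "z": 0, "ax": 0, "ay": 0, "az": 0}, {"gripper": 1, "x": 0, "y": 0, "z": 0, "ax": 0, "ay": 0, "az": 0}])

```text
clock: 26.13
position: [673.9, 7.4, 15.3]
ee_rot: [-0.669, 0.744, -0.0, 0.0]
contact_force: [0.4, 0.3, 1.4]
gripper_width: 25.4
grasp_force: 4.1
```

>>> send_rows(targets=[{"gripper": 1, "x": 0, "y": 0, "z": 0, "ax": 0, "ay": 0, "az": 0}, {"gripper": 1, "x": 0, "y": 0, "z": 0, "ax": 0, "ay": 0, "az": 0}, {"gripper": 1, "x": 0, "y": 0, "z": 0, "ax": 0, "ay": 0, "az": 0}, {"gripper": 1, "x": 0, "y": 0, "z": 0, "ax": 0, "ay": 0, "az": 0}, {"gripper": 1, "x": 0, "y": 0, "z": 0, "ax": 0, "ay": 0, "az": 0}])

```text
clock: 26.55
position: [674.2, 7.4, 15.5]
ee_rot: [-0.669, 0.744, -0.0, 0.0]
contact_force: [1.1, 1.2, 4.9]
gripper_width: 24.0
grasp_force: 59.1
```

Run:
```python
from h import *
plan(562.5,-315.4,130,174)
```

```text
clock 26.6 pos [674.2   7.4  15.5] yaw 173.9 tilt [-0.    -0.001 -1.   ] w 24.0 gf 59.1 F [1.1 1.2 4.9]
turn az -0.1 shift cm [ 33.27   7.73 -11.45] rows 10 per row [ 3.33  0.77 -1.14] j6 -0.36
```

>>> send_rows(targets=[{"gripper": 1, "x": 0, "y": 0, "z": -2, "ax": 0, "ay": 0, "az": 0}, {"gripper": 1, "x": 0, "y": 0, "z": -3, "ax": 0, "ay": 0, "az": 0}, {"gripper": 1, "x": 0, "y": 0, "z": -3.5, "ax": 0, "ay": 0, "az": 0}, {"gripper": 1, "x": 2, "y": 0.4, "z": -3, "ax": 0, "ay": 0, "az": 0}, {"gripper": 1, "x": 3.4, "y": 0.8, "z": 0, "ax": 0, "ay": 0, "az": 0}])

```text
clock: 26.97
position: [660.9, -43.0, 136.6]
ee_rot: [-0.671, 0.742, -0.004, 0.005]
contact_force: [2.1, 0.3, 0.8]
gripper_width: 23.6
grasp_force: 59.0
```

>>> send_rows(targets=[{"gripper": 1, "x": 3.4, "y": 0.8, "z": 0, "ax": 0, "ay": 0, "az": 0}, {"gripper": 1, "x": 3.4, "y": 0.8, "z": 0, "ax": 0, "ay": 0, "az": 0}, {"gripper": 1, "x": 3.4, "y": 0.8, "z": 0, "ax": 0, "ay": 0, "az": 0}, {"gripper": 1, "x": 3.4, "y": 0.8, "z": 0, "ax": 0, "ay": 0, "az": 0}, {"gripper": 1, "x": 3.4, "y": 0.8, "z": 0, "ax": 0, "ay": 0, "az": 0}])

```text
clock: 27.38
position: [596.7, -211.1, 128.8]
ee_rot: [-0.668, 0.744, 0.001, -0.0]
contact_force: [0.5, 0.1, -0.4]
gripper_width: 23.9
grasp_force: 59.0
```

>>> send_rows(targets=[{"gripper": 1, "x": 3.4, "y": 0.8, "z": 0, "ax": 0, "ay": 0, "az": 0}, {"gripper": 1, "x": 3.4, "y": 0.8, "z": 0, "ax": 0, "ay": 0, "az": 0}, {"gripper": 1, "x": 3.4, "y": 0.8, "z": 0, "ax": 0, "ay": 0, "az": 0}, {"gripper": 1, "x": 0.7, "y": 0, "z": 0, "ax": 0, "ay": 0, "az": 0}, {"gripper": 1, "x": 0, "y": 0, "z": 0, "ax": 0, "ay": 0, "az": 0}])

```text
clock: 27.8
position: [561.2, -317.8, 128.6]
ee_rot: [-0.667, 0.745, 0.001, -0.0]
contact_force: [-0.4, 0.7, -0.6]
gripper_width: 23.6
grasp_force: 59.0
```

>>> send_rows(targets=[{"gripper": 1, "x": 0, "y": 0, "z": 0, "ax": 0, "ay": 0, "az": 0}])

```text
clock: 27.88
position: [562.3, -315.6, 128.9]
ee_rot: [-0.668, 0.744, 0.001, -0.0]
contact_force: [-0.2, 0.3, -1.5]
gripper_width: 24.0
grasp_force: 59.0
```

Run:
```python
from h import *
plan(562.5,-315.4,19.5,174)
p,w,m=cloud("wrist"); cv2.imwrite("pics/w7.png",p[:,:,::-1])
```

```text
clock 27.9 pos [ 562.3 -315.6  128.9] yaw 173.8 tilt [-0.001  0.001 -1.   ] w 24.0 gf 59.0 F [-0.2  0.3 -1.5]
turn az -0.2 shift cm [-0.02 -0.02 10.94] rows 3 per row [-0.01 -0.01  3.65] j6 0.15
```

View pics/w7.png

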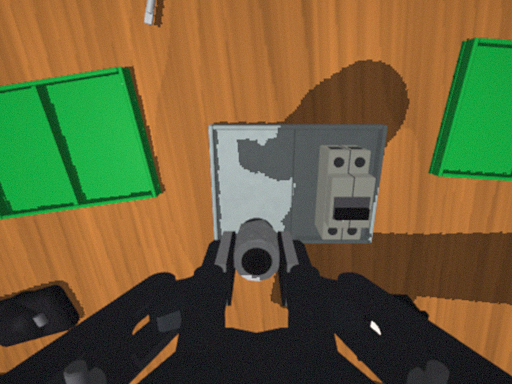

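The breaker stands in the near compartment of tray2 at (345,193), clear of its walls. The small gland, held upright at (257,255), is over the far one.

>>> send_rows(targets=[{"gripper": 1, "x": 0, "y": 0, "z": 2, "ax": 0, "ay": 0, "az": 0}, {"gripper": 1, "x": 0, "y": 0, "z": 2.5, "ax": 0, "ay": 0, "az": 0}, {"gripper": 1, "x": 0, "y": 0, "z": 2.5, "ax": 0, "ay": 0, "az": 0}, {"gripper": 1, "x": 0, "y": 0, "z": 2, "ax": 0, "ay": 0, "az": 0}, {"gripper": 1, "x": 0, "y": 0, "z": 1, "ax": 0, "ay": 0, "az": 0}])

```text
clock: 28.35
position: [561.7, -313.2, 26.7]
ee_rot: [-0.669, 0.743, 0.002, -0.001]
contact_force: [0.4, 0.4, -0.4]
gripper_width: 23.6
grasp_force: 59.0
```

>>> send_rows(targets=[{"gripper": 1, "x": 0, "y": 0, "z": 0.2, "ax": 0, "ay": 0, "az": 0}, {"gripper": 1, "x": 0, "y": 0, "z": 0, "ax": 0, "ay": 0, "az": 0}, {"gripper": 1, "x": 0, "y": 0, "z": 0, "ax": 0, "ay": 0, "az": 0}])

```text
clock: 28.6
position: [564.0, -315.5, 29.1]
ee_rot: [-0.669, 0.743, -0.001, 0.0]
contact_force: [0.2, -0.2, 0.9]
gripper_width: 23.8
grasp_force: 59.0
```

>>> send_rows(targets=[{"gripper": 1, "x": 0, "y": 0, "z": 0.5, "ax": 0, "ay": 0, "az": 0}, {"gripper": 1, "x": 0, "y": 0, "z": 0.3, "ax": 0, "ay": 0, "az": 0}, {"gripper": 1, "x": 0, "y": 0, "z": 0.15, "ax": 0, "ay": 0, "az": 0}, {"gripper": 1, "x": 0, "y": 0, "z": 0, "ax": 0, "ay": 0, "az": 0}, {"gripper": 1, "x": 0, "y": 0, "z": 0, "ax": 0, "ay": 0, "az": 0}])

```text
clock: 29.02
position: [563.1, -315.8, 19.5]
ee_rot: [-0.669, 0.744, -0.001, 0.0]
contact_force: [-1.0, 2.4, 5.7]
gripper_width: 23.4
grasp_force: 59.6
```

>>> send_rows(targets=[{"gripper": -0.05, "x": 0, "y": 0, "z": 0, "ax": 0, "ay": 0, "az": 0}, {"gripper": -0.05, "x": 0, "y": 0, "z": 0, "ax": 0, "ay": 0, "az": 0}, {"gripper": -0.05, "x": 0, "y": 0, "z": 0, "ax": 0, "ay": 0, "az": 0}, {"gripper": -0.05, "x": 0, "y": 0, "z": -1, "ax": 0, "ay": 0, "az": 0}, {"gripper": -0.05, "x": 0, "y": 0, "z": -2, "ax": 0, "ay": 0, "az": 0}])

```text
clock: 29.43
position: [560.7, -315.1, 46.1]
ee_rot: [-0.668, 0.744, 0.003, -0.002]
contact_force: [0.7, 0.5, -0.3]
gripper_width: 44.9
grasp_force: 0.0
```

>>> send_rows(targets=[{"gripper": -0.05, "x": 0, "y": 0, "z": -3, "ax": 0, "ay": 0, "az": 0}, {"gripper": -0.05, "x": 0, "y": 0, "z": -4, "ax": 0, "ay": 0, "az": 0}, {"gripper": -0.05, "x": 0, "y": 0, "z": -4, "ax": 0, "ay": 0, "az": 0}, {"gripper": -1, "x": -4, "y": 1, "z": 0, "ax": 0, "ay": 0, "az": 0}, {"gripper": -1, "x": -4, "y": 1, "z": 0, "ax": 0, "ay": 0, "az": 0}])

```text
clock: 29.85
position: [553.1, -235.1, 162.1]
ee_rot: [-0.667, 0.745, -0.003, 0.002]
contact_force: [0.2, 0.2, -1.5]
gripper_width: 67.6
grasp_force: 0.0
```

>>> send_rows(targets=[{"gripper": -1, "x": -4, "y": 1, "z": 0, "ax": 0, "ay": 0, "az": 0}, {"gripper": -1, "x": -4, "y": 1, "z": 0, "ax": 0, "ay": 0, "az": 0}, {"gripper": -1, "x": -4, "y": 1, "z": 0, "ax": 0, "ay": 0, "az": 0}, {"gripper": -1, "x": -4, "y": 1, "z": 0, "ax": 0, "ay": 0, "az": 0}, {"gripper": -1, "x": -4, "y": 1, "z": 0, "ax": 0, "ay": 0, "az": 0}])

```text
clock: 30.27
position: [522.4, -28.2, 159.2]
ee_rot: [-0.668, 0.744, -0.0, 0.001]
contact_force: [1.6, 0.3, -0.0]
gripper_width: 85.3
grasp_force: 0.0
```

>>> send_rows(targets=[{"gripper": -1, "x": 0, "y": 0, "z": 0, "ax": 0, "ay": 0, "az": 0}, {"gripper": -1, "x": 0, "y": 0, "z": 0, "ax": 0, "ay": 0, "az": 0}])

```text
clock: 30.43
position: [522.9, -27.8, 159.3]
ee_rot: [-0.67, 0.742, -0.0, 0.001]
contact_force: [0.6, -0.2, -0.2]
gripper_width: 85.3
grasp_force: 0.0
```

Run:
```python
from h import *
p,w,m=cloud("top"); cv2.imwrite("pics/t3.png",cv2.resize(p[130:330,60:375,::-1],None,fx=2.5,fy=2.5,interpolation=cv2.INTER_CUBIC))
W=w.reshape(-1,3)
T=dict(tray3=((511.8,321.4),-3.8),tray2=((522.7,-311.2),-6.))
for n,t,x0 in(("terminals",'tray3',0),("contactor",'tray3',80),("gl",'tray3',-80),("breaker",'tray2',-40),("gs",'tray2',40)):
    c,a=T[t];a=np.radians(a);M=np.array([[np.cos(a),np.sin(a)],[-np.sin(a),np.cos(a)]])
    L=(W[:,:2]-c)@M.T
    k=(abs(L[:,0]-x0)<36)&(abs(L[:,1])<54)&(W[:,2]>22)&(W[:,2]<75)
    q=L[k]
    print(n,k.sum(),rect(q),'span',q.min(0).round(),q.max(0).round(),'z',np.percentile(W[k,2],[50,97]).round(1))
for n,x,y in(("drum",446.4,-4),("meter",431.8,-138.7)):
    k=(np.hypot(W[:,0]-x,W[:,1]-y)<60)&(W[:,2]>15)&(W[:,2]<60); print(n,rect(W[k,:2]))
```

```text
terminals 322 (array([-0.7,  5.2]), array([84.4, 43.2]), 89.9) span [-22. -37.] [21. 47.] z [45.  54.2]
contactor 53 (array([89.1, 17.1]), array([53.7, 23. ]), -24.8) span [62. -4.] [109.  23.] z [54.8 60.8]
gl 205 (array([-79.1,  -2.9]), array([40. , 38.8]), -27.0) span [-99. -23.] [-59.  17.] z [53.5 59.7]
breaker 406 (array([-42.3,   0.9]), array([84.9, 36.6]), -89.5) span [-61. -42.] [-24.  43.] z [48.3 63.5]
gs 68 (array([37.9,  1.5]), array([26. , 23.7]), 8.3) span [ 26. -10.] [52. 13.] z [36.6 41.2]
drum (array([446.7,  -3.9]), array([42.9, 42.6]), -87.5)
meter (array([ 431.6, -138.8]), array([66.2, 65.4]), -8.4)
```

View pics/t3.png

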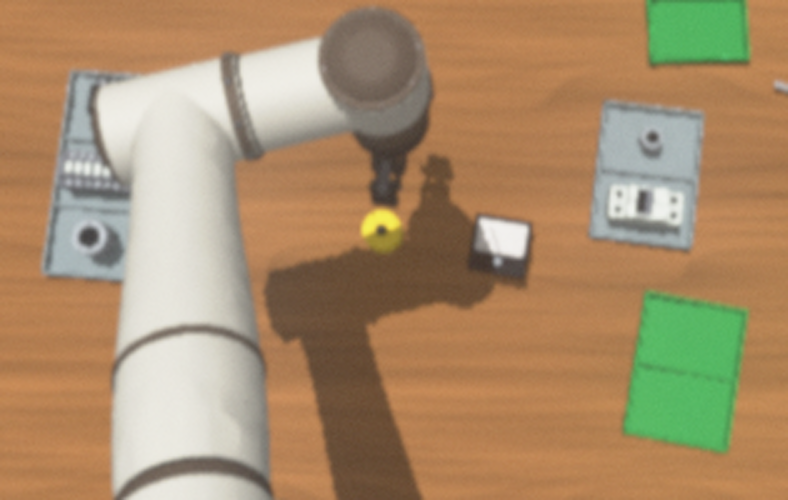

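The breaker and small gland stand in tray2 and the large gland in tray3; the drum and meter haven't moved. The arm is hiding part of tray3, so I'll move it aside for one check of the contactor and terminal row.

>>> send_rows(targets=[{"gripper": -1, "x": 4, "y": 0, "z": -1, "ax": 0, "ay": 0, "az": 0}, {"gripper": -1, "x": 4, "y": 0, "z": -1, "ax": 0, "ay": 0, "az": 0}, {"gripper": -1, "x": 4, "y": 0, "z": -1, "ax": 0, "ay": 0, "az": 0}, {"gripper": -1, "x": 4, "y": 0, "z": -1, "ax": 0, "ay": 0, "az": 0}, {"gripper": -1, "x": 4, "y": 0, "z": 0, "ax": 0, "ay": 0, "az": 0}])

```text
clock: 30.9
position: [501.9, -232.6, 200.9]
ee_rot: [-0.668, 0.744, -0.002, 0.001]
contact_force: [0.8, 0.7, 0.3]
gripper_width: 85.3
grasp_force: 0.0
```

>>> send_rows(targets=[{"gripper": -1, "x": 0, "y": 0, "z": 0, "ax": 0, "ay": 0, "az": 0}, {"gripper": -1, "x": 0, "y": 0, "z": 0, "ax": 0, "ay": 0, "az": 0}, {"gripper": -1, "x": 0, "y": 0, "z": 0, "ax": 0, "ay": 0, "az": 0}])

```text
clock: 31.15
position: [500.9, -230.1, 198.0]
ee_rot: [-0.667, 0.745, 0.0, -0.0]
contact_force: [-0.5, 0.1, 0.1]
gripper_width: 85.5
grasp_force: 0.0
```

Run:
```python
from h import *
p,w,m=cloud("top"); cv2.imwrite("pics/t4.png",cv2.resize(p[140:260,60:240,::-1],None,fx=4,fy=4,interpolation=cv2.INTER_CUBIC))
W=w.reshape(-1,3);c=(511.8,321.4);a=np.radians(-3.8);M=np.array([[np.cos(a),np.sin(a)],[-np.sin(a),np.cos(a)]])
L=(W[:,:2]-c)@M.T
for n,x0 in(("terminals",0),("contactor",80),("gl",-80)):
    k=(abs(L[:,0]-x0)<36)&(abs(L[:,1])<54)&(W[:,2]>22)&(W[:,2]<75);q=L[k]
    print(n,k.sum(),rect(q),'span',q.min(0).round(),q.max(0).round(),'z',np.percentile(W[k,2],[50,97]).round(1))
```

```text
terminals 511 (array([-0.7,  1.3]), array([92.8, 43.8]), 89.4) span [-22. -45.] [22. 48.] z [44.6 54. ]
contactor 369 (array([78.8, -1.1]), array([59.2, 47.8]), -1.5) span [ 49. -25.] [109.  23.] z [50.7 61.4]
gl 204 (array([-78.4,  -2.1]), array([38.9, 38.5]), 40.5) span [-99. -23.] [-59.  18.] z [53.6 59.3]
```

View pics/t4.png

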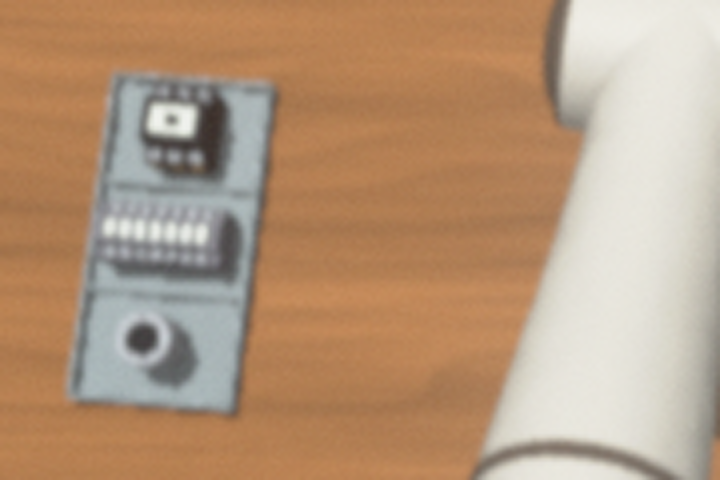

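Tray3 holds the contactor at (172,122), the terminal row in the middle at (165,235), and the large gland at (145,340). All are centred to within about 2–3 mm, upright and at the right height.

```bash
python3 -c "
from bench import arm
print(arm.job_done())"
```

```text
the job is handed in; nothing more can be done
None
```

I made up both kits and handed the job in at about 31 s. The last camera check showed every part upright in its own compartment, with the terminal row in the middle of the three-compartment tray. The drum and meter are where they were.

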